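Collect the finished cassettes from the instrument's catch tray and shut the tote

TASK

The two wide sample cassettes are finished and stick part-way out of the instrument's outlet over its catch tray: draw them out and lay both flat, label up, side by side in the tote, setting each one down gently on the floor insert instead of dropping or pressing it, then fold the tote's lid fully shut without forcing it. Leave the narrow wash cassette in its place, and do not disturb the bottle, jar and beaker behind.

Things in the scene. Friction and masses are not known exactly. Their poses are not given: they have to be found in the camera images.
- instrument: Fixed bench instrument: white housing 350 mm wide, 150 mm tall (bottles and a rail stand on it), steel catch tray in front. Origin: on the work surface below the middle of the housing's flat front face; x points into the housing, y along the face, z up. Three cassettes lie in lanes near y = -90, 0, +90 mm, in any order, each sticking 25 to 40 mm out.
- outlet (a point): Middle of the outlet's top edge, in the front face, 50 mm above the work surface; axes as the instrument's. The outlet is a slot across the front (y from -163 to +163 mm), open from the tray floor up to this edge and 160 mm deep; above the edge the front face rises straight to 150 mm.
- tray_rim (a point): Middle of the top of the tray's front rim, 172 mm in front of the face. The rim is 5 mm thick, 16 mm tall above the work surface, along the tray's front and its sides (y = +-155 to +-160 mm). The tray floor is flat, 6 mm above the work surface, and runs on into the outlet.
- cassette_a: Sample cassette (wide), a white plastic block 140 mm long, 42 mm wide, 30 mm tall, about 0.3 kg, grey bands near its ends and a paper label on top. Origin: centre of its underside; x along its length, z up.
- cassette_b: The other sample cassette, the same as the first: 140 x 42 x 30 mm. Origin: centre of its underside; x along its length, z up.
- wash_cassette: Wash cassette (narrow), same plastic, 140 mm long but only 24 mm wide and 22 mm tall; to be left where it lies. Origin: centre of its underside; x along its length, z up.
- tote: Grey tote, fixed to the bench, 200 mm (x) by 230 mm (y) outside, 90 mm tall, walls 5 mm. Origin: centre of its underside on the work surface; the lid's hinge runs along its +x rim, z up. A black floor insert inside is of unknown height: its top lies 11 to 35 mm above the work surface. Two cassettes fit side by side with their length along the tote's x.
- lid (a joint): Angle of the tote's lid in rad: 0 = shut, lying flat on the rim; about 1.57 = standing upright; 1.95 = end stop, leaning outwards. The hinge is stiff: the lid stays where it is left; it takes about 2 to 3 N at its free edge.
- lid_hinge (a point): Middle of the lid's hinge line, 91 mm above the work surface, on the tote's +x rim. The hinge runs along the tote's y axis; the lid is a plate 200 (from the hinge) x 230 x 7 mm whose inner face passes through the hinge line.
- lid_edge (a point): Middle of the lid's free edge, on its outer face (the one on top when shut), 200 mm from the hinge line; a tab 70 mm wide and 17 mm long sticks out beyond it.
- bottle_tall: Bystander: clear bottle with blue cap, 72 mm across, 190 mm tall. Origin: centre of its underside.
- bottle_short: Bystander: amber jar, 72 mm across, 120 mm tall. Origin: centre of its underside.
- beaker: Bystander: clear plastic beaker, 70 mm across, 80 mm tall. Origin: centre of its underside.

How it is judged:
By the outcome, as a careful person would: the job done as asked, in the order asked, and still so for the second after the job is handed in, with the robot touching nothing.
It also fails if it takes over 72 s, if anything falls off the work surface, if the arm or the gripper's body presses on something with over 40 N, if the wrist force passes 120 N, or if a joint passes its speed limit or range.

ROBOT

A 7-joint arm with a two-finger parallel gripper is mounted at the origin on the work surface. World frame = base frame: x ahead of the robot, y to its left, z up, the work surface at z = 0. Lengths are in m, angles in degrees, forces in N, time in s.
With the tool pointing down it reaches from about 0.425 to 0.95 m from the base axis. Payload 16.7 kg.
Tool frame: the origin (TCP) lies at the very end of the fingers, on their centre line; the grasp point (between the pads) lies 19 mm behind it; z points along the fingers, y is the line along which they close (so a half turn about z gives the same grasp; the last joint's range is limited). The gripper opens to 94 mm and grips with 3 to 60 N. Pads are 16 mm wide; open, the fingers measure 119 mm over their backs; the gripper's body (75 mm by 177 mm) begins 78 mm behind the grasp point.
Start: joints at [-73.425, 24.414, 4.234, 92.017, -1.954, 63.644, -3.845], TCP at [0.287, 0.611, 0.168] pointing down, gripper open.
Joint ranges: [-163.25, 163.25], [-28.42, 122.38], [-70.27, 78.77], [12.13, 141.07], [-58.53, 238.53], [9.26, 117.41], [-156.51, 156.51]. Speed limits (degrees/s): [108.29, 108.29, 136.94, 136.94, 172.46, 172.46, 172.46].

INTERFACE

Orientations are given as [roll, pitch, yaw] about the fixed x, y, z axes, in that order (R = Rz(yaw) Ry(pitch) Rx(roll)).
In Python, from bench import manip, optics, job gives the robot as it stands.
- The arm moves only by the tool apply_moves, never from a script. Its arguments are lists of equal length, an entry for each row: "jaw": the closure, from -1 (fully open) to 1 (shut); "translation": the shift along the tool's x, y, z in units of 300 mm (1.0 is 300 mm), a list of three; "spin": the turn about the tool's z in units of 360 degrees (1.0 is 360 degrees). In form: {"jaw": [jaw, ...], "translation": [[x, y, z], ...], "spin": [spin, ...]}. A call has 1 to 12 rows; each row is the pose to reach, as a shift and turn from the pose commanded when the call began, along the tool's axes at that moment, turning the shorter way round; what a row does not reach only later rows make up. A row lasts 1/10 s, in which the tool goes at most 50 mm and 8.59 degrees, less where a joint would pass 70% of its speed; a pose out of reach is approached as far as the arm can. A call with a number of a shift or a turn outside -1 to 1 is refused whole. A call with a gripper value outside its range is refused whole. The fingers move at their own pace and stop on an object; "newtons" is the grip in N (left out, the last holds). Time passes only in rows, so rows that repeat a pose let the fingers close. It gives the time, the measured TCP pose, the force, the opening and the grip force at its end, in the units of the state.
- manip.read_state(): the state, without advancing time (a new reading comes with each control period).
- optics.grab_frame(name): name is "scene" or "top" or "wrist"; returns a dict with "pixels" (400x640x3 uint8, red, green, blue), "intrinsics" (3x3 intrinsics, pixels), "origin" and "orientation" of the camera in the world; the wrist camera has in their place "T_tool_cam" (4x4, takes a point from camera to tool coordinates, whose origin is the TCP and whose axes are the flange's). Camera axes: x right, y up, looking along -z (the intrinsics and any distortion apply to the point x, -y, -z); pixel columns grow to the right and rows downward; lengths in m; the calibration is good to about 2 mm. A picture is of the moment at which its call begins: read the wrist's pose just before it. There is no depth.
- job.job_done(): hands the job in; it is judged then, once.
The state is a dict: "clock": time; "q": joint angles; "qd": joint speeds; "tau": joint torques, N m; "tcp_pos": TCP position; "orientation": TCP orientation; "force": force on the tool from outside, world axes, zero at the start; "moment": the same for the moment, N m; "opening": finger opening in m; "grasp_force": force on a finger pad.
Only numpy, scipy, OpenCV 4.12 (cv2) and the standard library are available. Lean on these libraries where they do the work, as an engineer would, in place of code of your own. Each camera call takes 0.05 s, during which the arm holds its last target. There are 200 camera calls.

## Working session

There is one attempt and no reset: what is moved stays moved. The work goes in short steps, Python scripts to look and compute and a tool call to move; the robot and the scene stay as the last step left them, time stands still between calls to the robot, and variables do not carry over. Pictures are saved under pics/ and viewed, at most 10 in all, crops included, and the job is handed in when it is done.

Besides the shell and the picture viewer there is one more tool, called after "Emit:" in YAML: its name, and indented under it one key for each argument. apply_moves: Moves the arm, as the interface text tells. Shifts and turns lie within -1 to 1; 1 stands for 300 mm of shift or 360 degrees of turn. Its arguments: {"type":"object","properties":{"jaw":{"type":"array"},"translation":{"type":"array"},"spin":{"type":"array"},"newtons":{"type":"number"}},"required":["jaw","translation","spin"]}

```bash
mkdir -p pics; cat > h.py <<'E'
import numpy as np, cv2
from bench import manip, optics, job
from scipy.spatial.transform import Rotation as R
def grab(n):
    s=manip.read_state(); f=optics.grab_frame(n); f['s']=s; return f
def cam(f):
    if 'origin' in f and f.get('T_tool_cam') is None:
        o=np.array(f['orientation'],float); 
        M=o if o.shape==(3,3) else R.from_euler('xyz',o,degrees=True).as_matrix()
        return np.array(f['origin']),M
    T=np.array(f['T_tool_cam']); s=f['s']
    W=R.from_euler('xyz',s['orientation'],degrees=True).as_matrix()
    return np.array(s['tcp_pos'])+W@T[:3,3], W@T[:3,:3]
def ray(f,uv):
    c,M=cam(f); K=np.array(f['intrinsics']); d=np.array(f.get('distortion',np.zeros(5)),float)
    p=cv2.undistortPoints(np.array([[uv]],float),K,d)[0,0]
    return c,M@np.array([p[0],-p[1],-1.])
def onz(f,uv,z):
    c,d=ray(f,uv); return c+d*(z-c[2])/d[2]
def proj(f,P):
    c,M=cam(f); q=M.T@(np.array(P,float)-c); K=np.array(f['intrinsics'])
    return cv2.projectPoints(np.array([[q[0],-q[1],-q[2]]]),np.zeros(3),np.zeros(3),K,np.array(f.get('distortion',np.zeros(5)),float))[0].ravel()
def tri(*fu):
    A=np.zeros((3,3));b=np.zeros(3)
    for f,uv in fu:
        c,d=ray(f,uv); d=d/np.linalg.norm(d); P=np.eye(3)-np.outer(d,d);A+=P;b+=P@c
    return np.linalg.solve(A,b)
def save(f,n): cv2.imwrite('pics/'+n,cv2.cvtColor(f['pixels'],cv2.COLOR_RGB2BGR))
E
python3 - <<'E'
from h import *
for n in ('scene','top','wrist'):
    f=grab(n); save(f,n+'0.png'); print(n,{k:np.round(v,4).tolist() for k,v in f.items() if k not in('pixels','s')})
    np.save(n+'0.npy',f,allow_pickle=True)
print(manip.read_state())
E
```

```text
scene {'intrinsics': [[510.9096, 0.0, 319.8917], [0.0, 510.9096, 193.5883], [0.0, 0.0, 1.0]], 'origin': [1.3895, -0.2839, 0.6925], 'orientation': [54.5742, 0.0721, 68.8391]}
top {'intrinsics': [[474.299, 0.0, 315.3985], [0.0, 474.299, 194.2518], [0.0, 0.0, 1.0]], 'origin': [0.4544, 0.0058, 1.2245], 'orientation': [8.0283, 0.6509, -89.8016]}
wrist {'intrinsics': [[351.4448, 0.0, 326.3306], [0.0, 351.4448, 208.1744], [0.0, 0.0, 1.0]], 'T_tool_cam': [[0.0002, 0.9685, 0.2491, 0.0717], [1.0, -0.0003, 0.0003, 0.0003], [0.0004, 0.249, -0.9685, -0.2168], [0.0, 0.0, 0.0, 1.0]]}
{'clock': 0.15, 'q': array([-73.42416301,  24.44382082,   4.23353788,  92.04228043,
        -1.95582304,  63.64336574,  -3.8439743 ]), 'qd': array([-0.07061238,  0.06683151,  0.11470115, -0.04293208,  0.01071745,
       -0.07694042,  0.13864442]), 'tau': array([ 5.39497923e-03, -9.36286354e+01,  3.66963543e+00, -4.54421818e+01,
       -4.87353432e-02,  1.81123952e-02,  8.08179379e-05]), 'tcp_pos': array([0.28665267, 0.61070298, 0.16722136]), 'orientation': array([-1.79942800e+02,  2.78547850e-03,  1.54854592e+02]), 'force': array([ 0.30988868, -0.48589639, -0.39446524]), 'moment': array([ 0.00368986, -0.02292936,  0.01872601]), 'grasp_force': 0.0, 'opening': 0.09395553139580085}
```

View pics/scene0.png

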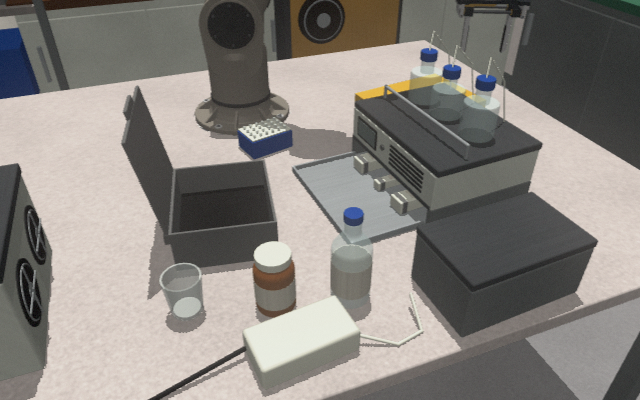

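View pics/top0.png

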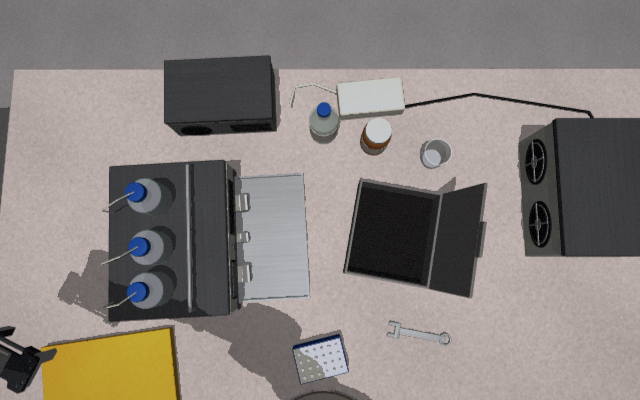

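The scene view shows the tote (170–275, 165–260) with its lid leaning outward, and the tray with three cassettes near (365,163), (380,184) and (402,203). In the top view the cassettes are at about (244,202), (244,237) and (246,272). The middle one is narrow. The tote interior is at (350–440, 185–285).

```bash
python3 - <<'E'
import cv2,numpy as np
a=cv2.imread('pics/top0.png')[165:315,215:315]; b=cv2.imread('pics/scene0.png')[140:240,285:435]
a=cv2.resize(a,None,fx=4,fy=4,interpolation=cv2.INTER_CUBIC); b=cv2.resize(b,None,fx=2.66,fy=2.66,interpolation=cv2.INTER_CUBIC)
c=np.zeros((600,800,3),np.uint8); c[:600,:400]=a; c[:266,400:799]=b[:266,:399]
t=cv2.resize(cv2.imread('pics/top0.png')[170:305,335:495],None,fx=2.4,fy=2.4,interpolation=cv2.INTER_CUBIC); c[270:270+t.shape[0],400:400+t.shape[1]]=t
cv2.imwrite('pics/crop.png',c)
E
```

```text
(no output)
```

View pics/crop.png

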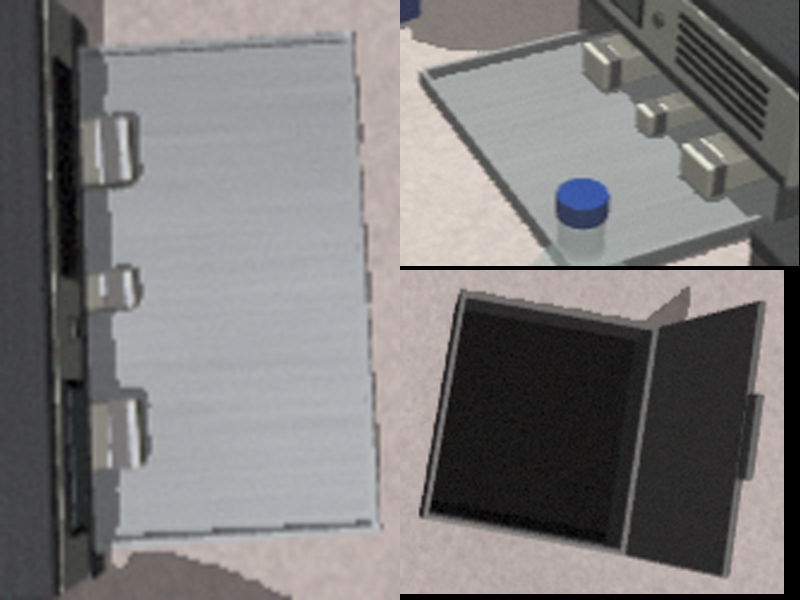

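The crop shows each wide cassette protruding, its front-top edge near crop columns 133–145. The tray's front corners are at (352,35) and (377,530). The tote rim corners, from top left, are (462,292), (655,328), (625,550) and (423,515).

```bash
cat > m1.py <<'E'
from h import *
T=np.load('top0.npy',allow_pickle=True).item(); S=np.load('scene0.npy',allow_pickle=True).item()
t=lambda x,y:(215+(x-1.5)/4,165+(y-1.5)/4)
s=lambda x,y:(285+(x-400)/2.66-.3,140+y/2.66-.3)
q=lambda x,y:(335+(x-400)/2.4-.3,170+(y-270)/2.4-.3)
np.set_printoptions(precision=4,suppress=True)
L=onz(T,t(352,35),.016);Rr=onz(T,t(377,530),.016)
yaw=np.degrees(np.arctan2(L[1]-Rr[1],L[0]-Rr[0]))
print('rim',L,Rr,np.linalg.norm(L-Rr),yaw)
# instrument: x into housing; y along face = yaw+?
ex=np.array([-(L-Rr)[1],(L-Rr)[0]])/np.linalg.norm((L-Rr)[:2]); ex=ex if ex[1]>0 else -ex
print('into-housing dir',ex,'yaw',np.degrees(np.arctan2(ex[1],ex[0])))
mid=(L+Rr)[:2]/2; print('face mid',mid+ex*.172)
O=mid+ex*.172; ey=np.array([-ex[1],ex[0]])
def loc(P): d=np.array(P[:2])-O; return np.array([d@ex,d@ey,P[2]])
for n,p in dict(A1=(133,113),A2=(137,185),W1=(134,265),W2=(137,310),B1=(142,390),B2=(147,467)).items():
    P=onz(T,t(*p),.036 if n[0]!='W' else .028); print(n,P,'loc',loc(P))
for n,a,b in (('A',(133,113),(712,168)),('A2',(137,185),(683,142)),('B1',(142,390),(613,62)),('B2',(147,467),(583,38))):
    P=tri((T,t(*a)),(S,s(*b))); print('tri',n,P,loc(P))
# face top edge (z=.05)
for p in ((82,60),(104,560)): P=onz(T,t(*p),.05); print('slot edge',P,loc(P))
C=[onz(T,q(*p),.09) for p in ((462,292),(655,328),(625,550),(423,515))]
for c in C: print('tote',c)
print([np.linalg.norm(C[i]-C[(i+1)%4]) for i in range(4)])
for a in ((C[1]-C[0]),(C[2]-C[3])): print('tote x yaw',np.degrees(np.arctan2(a[1],a[0])))
print('centre',sum(C)/4)
for p in ((763,302),(728,575)): 
  c,d=ray(T,q(*p)); print('lid ray',c,d)
E
python3 m1.py
```

```text
rim [0.6793 0.0534 0.016 ] [0.3653 0.0355 0.016 ] 0.3145398855001277 3.2593504517093455
into-housing dir [-0.0569  0.9984] yaw 93.25935045170935
face mid [0.5125 0.2162]
A1 [0.6252 0.1911 0.036 ] loc [-0.0314 -0.111   0.036 ]
A2 [0.5793 0.1875 0.036 ] loc [-0.0324 -0.065   0.036 ]
W1 [0.5294 0.1895 0.028 ] loc [-0.0276 -0.0153  0.028 ]
W2 [0.5011 0.1869 0.028 ] loc [-0.0285  0.013   0.028 ]
B1 [0.4513 0.1815 0.036 ] loc [-0.0312  0.0631  0.036 ]
B2 [0.4043 0.1773 0.036 ] loc [-0.0326  0.1103  0.036 ]
tri A [0.6268 0.195  0.0381] [-0.0276 -0.1129  0.0381]
tri A2 [0.5815 0.1924 0.0346] [-0.0277 -0.0675  0.0346]
tri B1 [0.4536 0.1866 0.0401] [-0.0262  0.0605  0.0401]
tri B2 [0.4059 0.1806 0.0402] [-0.0295  0.1084  0.0402]
slot edge [0.6568 0.2219 0.05  ] [-0.0025 -0.1443  0.05  ]
slot edge [0.3493 0.2002 0.05  ] [-0.0067  0.1639  0.05  ]
tote [ 0.6522 -0.0901  0.09  ]
tote [ 0.6158 -0.2832  0.09  ]
tote [ 0.3967 -0.2467  0.09  ]
tote [ 0.4297 -0.0496  0.09  ]
[np.float64(0.19653797469337692), np.float64(0.2221900338783191), np.float64(0.19983642601791468), np.float64(0.22615941156935304)]
tote x yaw -100.6642627947864
tote x yaw -99.51341390747575
centre [ 0.5236 -0.1674  0.09  ]
lid ray [0.4544 0.0058 1.2245] [ 0.1643 -0.3478 -0.9909]
lid ray [0.4544 0.0058 1.2245] [-0.0733 -0.3175 -1.0241]
```

```bash
cat >> h.py <<'E'
def rows(targets,s=None):
    s=s or manip.read_state(); p0=np.array(s['tcp_pos']); y0=s['orientation'][2]
    W=R.from_euler('xyz',[180,0,y0],degrees=True).as_matrix()
    for x,y,z,yaw in targets:
        d=W.T@(np.array([x,y,z])-p0)/.3; sp=-((yaw-y0+180)%360-180)/360
        print('row',np.round(d,4).tolist(),'spin',round(sp,4))
    print('from',np.round(p0,4),round(y0,2),'clock',s['clock'],'F',np.round(s['force'],1))
E
python3 -c "
from h import *
rows([(.287,.611,.43,154.85),(.52,.10,.43,-86.7),(.52,.1,.22,-86.7)])"
```

```text
row [-0.0006, 0.0014, -0.8759] spin 0.0
row [-1.4275, -1.2105, -0.8759] spin -0.329
row [-1.4275, -1.2105, -0.1759] spin -0.329
from [0.2867 0.6107 0.1672] 154.85 clock 0.15 F [ 0.3 -0.5 -0.4]
```

Emit:
apply_moves:
  jaw: [-1,-1,-1,-1,-1,-1,-1,-1,-1,-1,-1,-1]
  translation:
    - [0,0,-0.5]
    - [0,0,-0.88]
    - [0,0,-0.88]
    - [0,0,-0.88]
    - [0,0,-0.88]
    - [0,0,-0.88]
    - [-0.9,-0.76,-0.88]
    - [-0.9,-0.76,-0.88]
    - [-0.9,-0.76,-0.88]
    - [-0.9,-0.76,-0.88]
    - [-0.9,-0.76,-0.88]
    - [-0.9,-0.76,-0.88]
  spin: [0,0,0,0,0,0,-0.329,-0.329,-0.329,-0.329,-0.329,-0.329]

```text
clock: 1.35
tcp_pos: [0.408, 0.3469, 0.4314]
orientation: [-180.0, -0.0, -155.3]
force: [1.5, 0.6, 0.8]
opening: 0.0937
grasp_force: 0.0
```

```bash
python3 -c "
from h import *
rows([(.52,.10,.43,-86.7),(.52,.1,.22,-86.7)]);print(manip.read_state()['q'])"
```

```text
row [0.005, -0.9038, 0.0045] spin -0.1905
row [0.005, -0.9038, 0.7045] spin -0.1905
from [0.408  0.3469 0.4314] -155.27 clock 1.35 F [1.5 0.6 0.8]
[-54.78932731   3.65838614   8.09858621  86.74923722  -0.51127986
  89.65682278  68.02372098]
```

Emit:
apply_moves:
  jaw: [-1,-1,-1,-1,-1,-1,-1,-1,-1,-1,-1,-1]
  translation:
    - [0,-0.9,0]
    - [0,-0.9,0]
    - [0,-0.9,0]
    - [0,-0.9,0]
    - [0,-0.9,0]
    - [0,-0.9,0]
    - [0,-0.9,0.7]
    - [0,-0.9,0.7]
    - [0,-0.9,0.7]
    - [0,-0.9,0.7]
    - [0,-0.9,0.7]
    - [0,-0.9,0.7]
  spin: [-0.1905,-0.1905,-0.1905,-0.1905,-0.1905,-0.1905,-0.1905,-0.1905,-0.1905,-0.1905,-0.1905,-0.1905]

```text
clock: 2.55
tcp_pos: [0.5188, 0.105, 0.3134]
orientation: [179.3, -1.8, -93.4]
force: [1.1, -0.3, -0.3]
opening: 0.0943
grasp_force: 0.0
```

```bash
python3 -c "
from h import *
print(manip.read_state()['q'])
f=grab('wrist');np.save('w1.npy',f,allow_pickle=True);save(f,'w1.png');print(f['s']['tcp_pos'],f['s']['orientation'])"
```

```text
[ -0.20670182   6.84621475 -21.2058606   97.30404818   3.89021096
  77.69586368 154.39906785]
[0.51877539 0.10496536 0.31340292] [179.32350935  -1.7751272  -93.41120909]
```

View pics/w1.png

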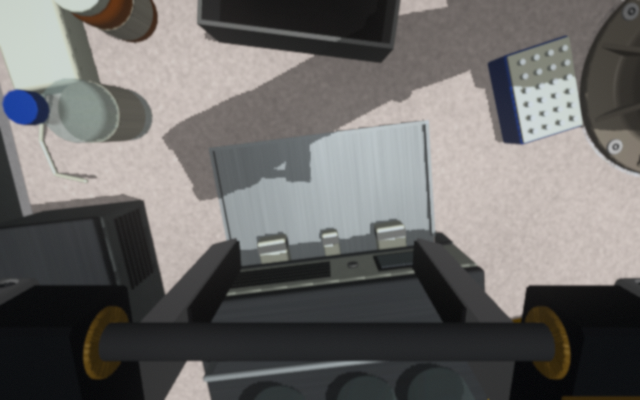

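The wrist view shows the wide cassettes at about (272,247) and (390,235), and the wash cassette at (330,240). Joint 7 is at its limit at this yaw, so I'll use the half-turned tool (yaw ≈ 93°).

Emit:
apply_moves:
  jaw: [-1,-1,-1,-1,-1,-1,-1,-1,-1,-1,-1]
  translation:
    - [0,0,0]
    - [0,0,0]
    - [0,0,0]
    - [0,0,0]
    - [0,0,0]
    - [0,0,0]
    - [0,0,0]
    - [0,0,0]
    - [0,0,0]
    - [0,0,0]
    - [0,0,0]
  spin: [0.25,0.25,0.25,0.25,0.25,0.25,0.25,0.25,0.25,0.25,0.25]

```text
clock: 3.7
tcp_pos: [0.5188, 0.1048, 0.3142]
orientation: [-178.2, -0.7, 176.1]
force: [-0.5, 0.0, -0.1]
opening: 0.0938
grasp_force: 0.0
```

```bash
python3 -c "
from h import *
rows([(.52,.07,.2,93.3),(.52,.05,.2,93.3)]);print(manip.read_state()['q'])"
```

```text
row [-0.0117, -0.1156, 0.3806] spin 0.23
row [-0.0163, -0.1821, 0.3806] spin 0.23
from [0.5188 0.1048 0.3142] 176.09 clock 3.7 F [-0.5  0.  -0.1]
[ -6.0146042    6.37733471 -14.74492671  97.54882801   3.03766714
  77.64175207  64.72494852]
```

Emit:
apply_moves:
  jaw: [-1,-1,-1,-1,-1,-1,-1,-1,-1,-1,-1,-1]
  translation:
    - [-0.015,-0.15,0.1]
    - [-0.015,-0.15,0.2]
    - [-0.015,-0.15,0.3]
    - [-0.015,-0.15,0.38]
    - [-0.015,-0.15,0.38]
    - [-0.015,-0.15,0.38]
    - [-0.015,-0.15,0.38]
    - [-0.015,-0.15,0.38]
    - [-0.015,-0.15,0.38]
    - [-0.015,-0.15,0.38]
    - [-0.015,-0.15,0.38]
    - [-0.015,-0.15,0.38]
  spin: [0.23,0.23,0.23,0.23,0.23,0.23,0.23,0.23,0.23,0.23,0.23,0.23]

```text
clock: 4.9
tcp_pos: [0.5192, 0.0564, 0.2017]
orientation: [-179.1, 1.7, 93.9]
force: [-0.9, 0.6, 0.1]
opening: 0.0939
grasp_force: 0.0
```

```bash
python3 -c "
from h import *
f=grab('wrist');s=f['s'];np.save('w2.npy',f,allow_pickle=True);save(f,'w2.png');print(s['tcp_pos'],s['orientation'],s['q'])
print(R.from_euler('xyz',s['orientation'],degrees=True).as_matrix())"
```

```text
[0.51918494 0.05637608 0.20166833] [-179.12396328    1.68370512   93.87533847] [ -9.17208954   9.24828959  -5.89409397 108.07629404   2.70357826
  63.93387669 -12.35121335]
[[-0.06755668  0.9976272  -0.0132686 ]
 [ 0.99728271  0.06712976 -0.03034469]
 [-0.02938197 -0.01528253 -0.99945142]]
```

View pics/w2.png

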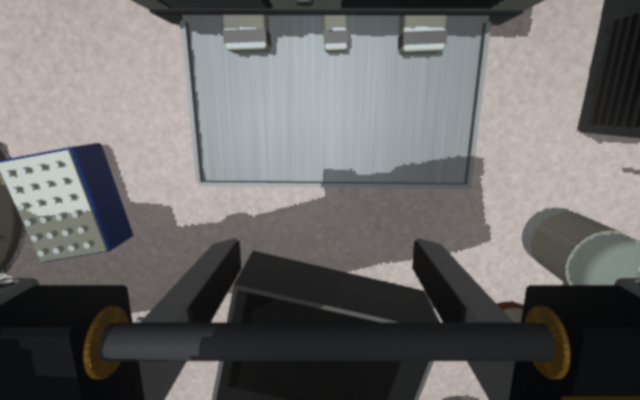

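The w2 view shows the cassette fronts at about (246,47), (336,47) and (424,48), and the face's lower edge near row 15. I'll read intensity profiles instead of viewing more pictures.

```bash
python3 - <<'E'
from h import *
f=np.load('w2.npy',allow_pickle=True).item(); g=cv2.cvtColor(f['pixels'],cv2.COLOR_RGB2GRAY).astype(int)
for c in (235,246,258,337,415,425,437): print(c,[int(v) for v in g[8:60,c]])
for r in (25,36,48): print(r,[int(v) for v in g[r,215:275]],[int(v) for v in g[r,395:455]])
np.set_printoptions(precision=4,suppress=True)
# tray rim outer corners in w2
for p in ((197,185),(470,185)): print(onz(f,p,.016))
E
```

```text
235 [44, 47, 40, 36, 33, 41, 69, 99, 119, 124, 125, 125, 126, 125, 126, 126, 125, 126, 128, 136, 150, 153, 132, 117, 114, 113, 114, 114, 115, 114, 115, 114, 116, 126, 152, 181, 196, 201, 198, 186, 159, 121, 87, 76, 88, 121, 148, 161, 164, 165, 165, 165]
246 [45, 47, 40, 37, 33, 42, 69, 101, 121, 126, 127, 127, 127, 128, 128, 128, 129, 129, 138, 158, 168, 150, 127, 117, 115, 115, 116, 115, 116, 115, 116, 116, 117, 127, 158, 189, 200, 201, 195, 179, 147, 105, 80, 74, 76, 82, 89, 95, 112, 138, 162, 170]
258 [46, 47, 42, 37, 34, 43, 71, 102, 122, 127, 128, 128, 128, 129, 129, 130, 131, 131, 130, 129, 125, 118, 115, 115, 115, 116, 116, 116, 116, 116, 117, 117, 124, 144, 174, 193, 200, 199, 189, 166, 130, 93, 76, 75, 78, 88, 102, 131, 157, 168, 170, 172]
337 [62, 56, 46, 39, 36, 38, 61, 96, 119, 128, 131, 131, 131, 131, 130, 131, 130, 132, 142, 166, 185, 181, 156, 129, 117, 116, 116, 116, 117, 116, 116, 117, 117, 120, 137, 167, 192, 201, 199, 191, 170, 136, 98, 82, 88, 100, 115, 140, 166, 176, 178, 178]
415 [39, 47, 46, 39, 35, 35, 52, 86, 115, 126, 127, 128, 128, 128, 128, 128, 128, 133, 
[... 1762 characters left out ...]
03, 101, 103, 105, 114, 128, 134, 136, 136, 138, 138, 137, 138]
48 [165, 165, 165, 165, 166, 165, 163, 163, 163, 164, 166, 168, 167, 167, 167, 165, 164, 162, 162, 161, 159, 158, 156, 157, 156, 154, 151, 151, 150, 148, 148, 147, 145, 144, 144, 142, 141, 139, 138, 136, 135, 134, 132, 130, 129, 127, 126, 125, 119, 107, 92, 79, 73, 72, 73, 80, 89, 94, 94, 96] [160, 152, 131, 95, 74, 76, 85, 102, 135, 171, 189, 195, 195, 195, 195, 195, 194, 194, 193, 192, 191, 191, 190, 189, 189, 189, 188, 188, 187, 187, 186, 185, 185, 184, 183, 183, 180, 181, 179, 178, 178, 177, 176, 175, 174, 173, 171, 163, 150, 146, 147, 147, 147, 147, 148, 149, 149, 149, 149, 148]
[0.3665 0.0364 0.016 ]
[0.6832 0.0588 0.016 ]
```

```bash
python3 - <<'E'
from h import *
np.set_printoptions(precision=4,suppress=True)
f=np.load('w2.npy',allow_pickle=True).item();T=np.load('top0.npy',allow_pickle=True).item()
print('cam',cam(f)[0])
for c,rs in ((246,(41.8,48.3)),(337,(42.7,49)),(425,(42.9,50))):
    for r in rs: print(c,r,[onz(f,(c,r),z) for z in (.006,.028,.036)])
for c in (246,425): print('slot edge',onz(f,(c,14.7),.05))
g=cv2.cvtColor(T['pixels'],cv2.COLOR_RGB2GRAY).astype(int)
for r in (200,202,204,237,270,272,274): print(r,[int(v) for v in g[r,225:262]])
r=202
for r in (202,237,272): print(r,[np.round([onz(T,(c,r),z)[1] for z in(.006,.028,.036,.05)],4) for c in (233,235,240,244,246,248,250)])
E
```

```text
cam [0.5177 0.1349 0.4163]
246 41.8 [array([0.421 , 0.1953, 0.006 ]), array([0.4261, 0.192 , 0.028 ]), array([0.428 , 0.1909, 0.036 ])]
246 48.3 [array([0.421 , 0.1889, 0.006 ]), array([0.4262, 0.186 , 0.028 ]), array([0.4281, 0.1849, 0.036 ])]
337 42.7 [array([0.5184, 0.2007, 0.006 ]), array([0.5183, 0.1972, 0.028 ]), array([0.5183, 0.1959, 0.036 ])]
337 49 [array([0.5189, 0.1946, 0.006 ]), array([0.5188, 0.1914, 0.028 ]), array([0.5188, 0.1902, 0.036 ])]
425 42.9 [array([0.6119, 0.2066, 0.006 ]), array([0.6069, 0.2028, 0.028 ]), array([0.6051, 0.2014, 0.036 ])]
425 50 [array([0.613 , 0.1997, 0.006 ]), array([0.6078, 0.1962, 0.028 ]), array([0.606, 0.195, 0.036])]
slot edge [0.4312 0.2121 0.05  ]
slot edge [0.5983 0.2229 0.05  ]
200 [43, 51, 100, 67, 18, 8, 15, 20, 30, 48, 106, 133, 132, 140, 194, 130, 111, 112, 110, 124, 200, 190, 74, 81, 108, 162, 162, 163, 166, 162, 163, 163, 163, 164, 164, 163, 162]
202 [40, 38, 106, 66, 23, 15, 11, 17, 30, 50, 106, 130, 132, 142, 195, 136, 111, 112, 112, 122, 190, 189, 100, 77, 104, 159, 159, 159, 158, 161, 161, 156, 160, 160, 156, 159, 161]
20
[... 1057 characters left out ...]
[0.2001, 0.1966, 0.1953, 0.1931]), array([0.1949, 0.1915, 0.1903, 0.1881]), array([0.1897, 0.1864, 0.1852, 0.1831])]
237 [array([0.2314, 0.2273, 0.2258, 0.2232]), array([0.2262, 0.2223, 0.2208, 0.2183]), array([0.2134, 0.2096, 0.2083, 0.2059]), array([0.2031, 0.1995, 0.1982, 0.196 ]), array([0.1979, 0.1945, 0.1932, 0.191 ]), array([0.1928, 0.1894, 0.1882, 0.1861]), array([0.1877, 0.1844, 0.1832, 0.1811])]
272 [array([0.2289, 0.2249, 0.2234, 0.2209]), array([0.2238, 0.2199, 0.2185, 0.2159]), array([0.2111, 0.2074, 0.206 , 0.2037]), array([0.2009, 0.1974, 0.1961, 0.1939]), array([0.1958, 0.1924, 0.1911, 0.189 ]), array([0.1907, 0.1874, 0.1862, 0.1841]), array([0.1856, 0.1824, 0.1812, 0.1792])]
```

```bash
sed -i "s/W=R.from_euler('xyz',\[180,0,y0\],degrees=True)/W=R.from_euler('xyz',s['orientation'],degrees=True)/" h.py; cat >> h.py <<'E'
def tilt(s=None):
    s=s or manip.read_state(); W=R.from_euler('xyz',s['orientation'],degrees=True).as_matrix()
    print('toolz',np.round(W[:,2],4),'q',np.round(s['q'],1))
E
python3 -c "
from h import *
rows([(.52,.1,.48,93.9),(.44,.28,.5,93.9),(.3,.33,.5,93.9)])"
```

```text
row [0.1177, -0.0017, -0.9318] spin -0.0001
row [0.7321, -0.2286, -1.013] spin -0.0001
row [0.9298, -0.683, -1.0119] spin -0.0001
from [0.5192 0.0564 0.2017] 93.87 clock 4.95 F [0.1 0.1 0.4]
```

Emit:
apply_moves:
  jaw: [-1,-1,-1,-1,-1,-1,-1,-1,-1,-1,-1,-1]
  translation:
    - [0,0,-0.3]
    - [0,0,-0.6]
    - [0.1,0,-1]
    - [0.1,0,-1]
    - [0.1,0,-1]
    - [0.1,0,-1]
    - [0.73,-0.23,-1]
    - [0.73,-0.23,-1]
    - [0.73,-0.23,-1]
    - [0.73,-0.23,-1]
    - [0.95,-0.6,-1]
    - [0.95,-0.6,-1]
  spin: [0,0,0,0,0,0,0,0,0,0,0,0]

```text
clock: 6.15
tcp_pos: [0.3505, 0.3252, 0.4953]
orientation: [-179.1, 1.7, 93.9]
force: [0.6, 1.2, -0.3]
opening: 0.0943
grasp_force: 0.0
```

```bash
python3 -c "
from h import *
tilt();rows([(.15,.45,.5,93.9),(-.02,.47,.5,93.9),(-.02,.47,.7,93.9)])"
```

```text
toolz [-0.0143 -0.0308 -0.9994] q [-29.9   0.8 -21.2  82.3   0.8  98.9 -47.2]
row [0.4594, -0.6393, -0.0189] spin -0.0001
row [0.5639, -1.2002, -0.0129] spin -0.0001
row [0.5441, -1.2111, -0.6792] spin -0.0001
from [0.3505 0.3252 0.4953] 93.85 clock 6.15 F [ 0.6  1.2 -0.3]
```

Emit:
apply_moves:
  jaw: [-1,-1,-1,-1,-1,-1,-1,-1,-1,-1,-1,-1]
  translation:
    - [0.46,-0.64,0]
    - [0.46,-0.64,0]
    - [0.46,-0.64,0]
    - [0.46,-0.64,0]
    - [0.46,-0.64,0]
    - [0.56,-1,0]
    - [0.56,-1,0]
    - [0.56,-1,0]
    - [0.56,-1,-0.2]
    - [0.56,-1,-0.35]
    - [0.56,-1,-0.35]
    - [0.56,-1,-0.35]
  spin: [0,0,0,0,0,0,0,0,0,0,0,0]

```text
clock: 7.35
tcp_pos: [0.0434, 0.4761, 0.6011]
orientation: [-179.1, 1.6, 93.8]
force: [0.3, 0.6, -0.8]
opening: 0.0941
grasp_force: 0.0
```

```bash
python3 -c "
from h import *
tilt();rows([(-.02,.47,.6,93.9),(-.02,.47,.7,93.9)])"
```

```text
toolz [-0.0135 -0.0287 -0.9995] q [-53.5   5.  -42.6  66.1   2.6 111.7 -91.3]
row [-0.0064, -0.2123, 0.0072] spin -0.0003
row [-0.0156, -0.2174, -0.3259] spin -0.0003
from [0.0434 0.4761 0.6011] 93.79 clock 7.35 F [ 0.3  0.6 -0.8]
```

Emit:
apply_moves:
  jaw: [-1,-1,-1,-1,-1]
  translation:
    - [0,-0.15,-0.1]
    - [0,-0.15,-0.2]
    - [0,-0.15,-0.3]
    - [0,-0.15,-0.3]
    - [0,-0.15,-0.3]
  spin: [0,0,0,0,0]

```text
clock: 7.85
tcp_pos: [0.0005, 0.4786, 0.639]
orientation: [-179.8, 1.8, 93.7]
force: [0.3, 0.2, 0.6]
opening: 0.0941
grasp_force: 0.0
```

```bash
python3 -c "
from h import *
tilt();rows([(0,.47,.7,93.9)])"
```

```text
toolz [-0.0021 -0.0314 -0.9995] q [-88.3   4.4 -10.3  61.    0.4 116.4 -94.7]
row [-0.0348, -0.0045, -0.2025] spin -0.0006
from [5.000e-04 4.786e-01 6.390e-01] 93.68 clock 7.85 F [0.3 0.2 0.6]
```

Emit:
apply_moves:
  jaw: [-1,-1,-1,-1,-1,-1]
  translation:
    - [0,0,-0.5]
    - [0,0,-0.5]
    - [0,0,-0.5]
    - [0,0,-0.5]
    - [0,0,-0.5]
    - [0,0,-0.5]
  spin: [0,0,0,0,0,0]

```text
clock: 8.45
tcp_pos: [0.0017, 0.4869, 0.6583]
orientation: [-180.0, 0.3, 93.6]
force: [0.1, 0.4, 0.6]
opening: 0.0941
grasp_force: 0.0
```

```bash
python3 -c "
from h import *
tilt();rows([(0,.47,.7,93.9)])"
```

```text
toolz [-2.e-04 -5.e-03 -1.e+00] q [-133.8    4.1   41.7   60.1   -3.1  117.1  -89.9]
row [-0.0566, -0.0091, -0.1388] spin -0.0007
from [0.0017 0.4869 0.6583] 93.63 clock 8.45 F [0.1 0.4 0.6]
```

Emit:
apply_moves:
  jaw: [-1,-1,-1,-1,-1,-1,-1,-1]
  translation:
    - [0,0,-1]
    - [0,0,-1]
    - [0,0,-1]
    - [0,0,-1]
    - [0,0,-1]
    - [0,0,-1]
    - [0,0,-1]
    - [0,0,-1]
  spin: [0,0,0,0,0,0,0,0]

```text
clock: 9.25
tcp_pos: [0.0009, 0.4928, 0.6887]
orientation: [179.8, -3.3, 93.6]
force: [0.1, 1.0, 0.9]
opening: 0.0938
grasp_force: 0.0
```

```bash
python3 -c "
from h import *
tilt();rows([(0,.47,.7,93.9)])"
```

```text
toolz [-0.001   0.0584 -0.9983] q [-151.7    4.6   63.    57.1   -4.8  117.3  -87.6]
row [-0.0734, -0.0078, -0.0421] spin -0.0008
from [0.0009 0.4928 0.6887] 93.61 clock 9.25 F [0.1 1.  0.9]
```

Emit:
apply_moves:
  jaw: [-1,-1,-1,-1,-1]
  translation:
    - [0,0,-1]
    - [0,0,-1]
    - [0,0,-1]
    - [0,0,-1]
    - [0,0,-1]
  spin: [0,0,0,0,0]

```text
clock: 9.75
tcp_pos: [0.0013, 0.4965, 0.7154]
orientation: [179.8, -6.7, 93.7]
force: [-0.4, 0.3, -0.4]
opening: 0.094
grasp_force: 0.0
```

```bash
python3 -c "
from h import *
tilt();rows([(.0,.49,.6,93.3),(.18,.46,.55,93.3),(.33,.36,.5,93.3)])"
```

```text
toolz [-0.0041  0.1169 -0.9931] q [-150.4    3.4   59.9   54.2   -3.5  117.3  -88.9]
row [-0.0664, -0.007, 0.3795] spin 0.001
row [-0.2229, 0.5849, 0.5309] spin 0.001
row [-0.6045, 1.0622, 0.6554] spin 0.001
from [0.0013 0.4965 0.7154] 93.65 clock 9.75 F [-0.4  0.3 -0.4]
```

Emit:
apply_moves:
  jaw: [-1,-1,-1,-1,-1,-1,-1,-1,-1,-1,-1,-1]
  translation:
    - [-0.04,0,0.2]
    - [-0.06,0,0.38]
    - [-0.06,0,0.38]
    - [-0.06,0,0.38]
    - [-0.22,0.58,0.53]
    - [-0.22,0.58,0.53]
    - [-0.22,0.58,0.53]
    - [-0.22,0.58,0.53]
    - [-0.6,1,0.65]
    - [-0.6,1,0.65]
    - [-0.6,1,0.65]
    - [-0.6,1,0.65]
  spin: [0,0,0,0,0,0,0,0,0,0,0,0]

```text
clock: 10.95
tcp_pos: [0.3157, 0.3569, 0.5023]
orientation: [179.9, -6.8, 93.3]
force: [0.0, 0.6, 0.7]
opening: 0.0939
grasp_force: 0.0
```

```bash
python3 -c "
from h import *
tilt();rows([(.48,.16,.48,93.6),(.604,.14,.3,93.6)])"
```

```text
toolz [-0.0056  0.1181 -0.993 ] q [-136.5  -27.4   52.8   89.7   21.    99.8  -77.3]
row [-0.6909, 0.5089, -0.0067] spin -0.0008
row [-0.8517, 0.917, 0.5789] spin -0.0008
from [0.3157 0.3569 0.5023] 93.32 clock 10.95 F [0.  0.6 0.7]
```

Emit:
apply_moves:
  jaw: [-1,-1,-1,-1,-1,-1]
  translation:
    - [-0.35,0.25,0]
    - [-0.35,0.25,0]
    - [-0.35,0.25,0]
    - [-0.69,0.51,0]
    - [-0.69,0.51,0]
    - [-0.69,0.51,0]
  spin: [0,0,0,0,0,0]

```text
clock: 11.55
tcp_pos: [0.4804, 0.1599, 0.4794]
orientation: [179.8, -6.7, 93.3]
force: [0.9, 1.3, -0.9]
opening: 0.0939
grasp_force: 0.0
```

```bash
python3 -c "
from h import *
tilt();rows([(.604,.12,.3,93.6),(.604,.12,.2,93.6)])"
```

```text
toolz [-0.003   0.1175 -0.9931] q [-114.4  -27.4   63.4   87.8   20.4   99.   -45.1]
row [-0.2254, 0.4014, 0.577] spin -0.0009
row [-0.2646, 0.4002, 0.908] spin -0.0009
from [0.4804 0.1599 0.4794] 93.29 clock 11.55 F [ 0.9  1.3 -0.9]
```

Emit:
apply_moves:
  jaw: [-1,-1,-1,-1,-1,-1,-1,-1]
  translation:
    - [-0.1,0.15,0.1]
    - [-0.22,0.3,0.25]
    - [-0.22,0.4,0.4]
    - [-0.22,0.4,0.57]
    - [-0.22,0.4,0.57]
    - [-0.26,0.4,0.9]
    - [-0.26,0.4,0.9]
    - [-0.26,0.4,0.9]
  spin: [-0.001,-0.001,-0.001,-0.001,-0.001,-0.001,-0.001,-0.001]

```text
clock: 12.35
tcp_pos: [0.5228, 0.114, 0.2583]
orientation: [177.4, -6.6, 93.9]
force: [0.3, 0.3, 1.5]
opening: 0.0938
grasp_force: 0.0
```

```bash
python3 - <<'E'
from h import *
tilt();rows([(.604,.13,.06,93.6),(.604,.13,.013,93.6),(.604,.185,.013,93.6)])
f=grab('wrist');np.save('w3.npy',f,allow_pickle=True);save(f,'w3.png')
E
```

```text
toolz [ 0.0371  0.1184 -0.9923] q [-113.1  -28.3   78.8  108.9   24.5   72.5  -37.2]
row [-0.0417, 0.2435, 0.6721] spin 0.0008
row [-0.0599, 0.2365, 0.8275] spin 0.0008
row [0.1218, 0.2479, 0.8493] spin 0.0008
from [0.5228 0.114  0.2583] 93.88 clock 12.35 F [0.3 0.3 1.5]
```

View pics/w3.png

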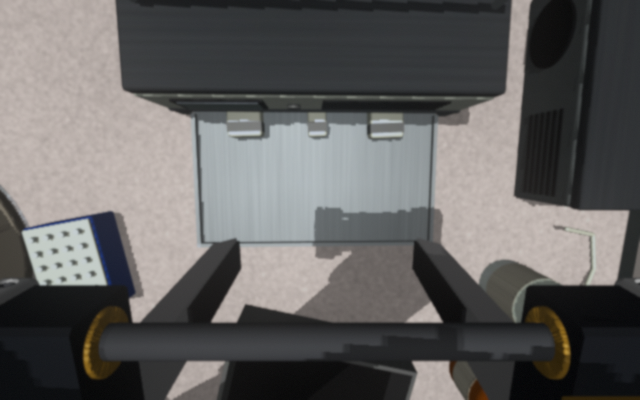

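The tray view shows the cassettes at (245,125) and (386,125), but joints 2 and 3 are at their limits because the elbow drifted. I'll loop: raise the azimuth with the arm folded, then come back with it extended, to recover the elbow.

```bash
python3 - <<'E'
from h import *
rows([(.5,.15,.48,93.6),(.42,.30,.5,93.6)])
E
```

```text
row [0.21, -0.0327, -0.7262] spin 0.0008
row [0.7313, -0.2641, -0.7431] spin 0.0008
from [0.5219 0.1138 0.257 ] 93.9 clock 12.4 F [-1.  -0.2 -1.8]
```

Emit:
apply_moves:
  jaw: [-1,-1,-1,-1,-1,-1,-1,-1,-1]
  translation:
    - [0,0,-0.3]
    - [0.21,-0.03,-0.72]
    - [0.21,-0.03,-0.72]
    - [0.21,-0.03,-0.72]
    - [0.21,-0.03,-0.72]
    - [0.73,-0.26,-0.72]
    - [0.73,-0.26,-0.72]
    - [0.73,-0.26,-0.72]
    - [0.73,-0.26,-0.72]
  spin: [0,0,0,0,0,0,0,0,0]

```text
clock: 13.3
tcp_pos: [0.4189, 0.3061, 0.4962]
orientation: [177.3, -6.6, 94.3]
force: [0.1, -0.3, 0.2]
opening: 0.0944
grasp_force: 0.0
```

```bash
python3 - <<'E'
from h import *
tilt();rows([(.25,.48,.5,93.6),(.08,.55,.5,93.6)])
E
```

```text
toolz [ 0.038   0.1183 -0.9923] q [-111.8  -12.4   59.4   87.2    8.3   92.4  -47.4]
row [0.6176, -0.5204, 0.0348] spin 0.0019
row [0.8908, -1.0689, 0.0408] spin 0.0019
from [0.4189 0.3061 0.4962] 94.29 clock 13.3 F [ 0.1 -0.3  0.2]
```

Emit:
apply_moves:
  jaw: [-1,-1,-1,-1,-1,-1,-1,-1,-1,-1]
  translation:
    - [0.62,-0.52,0]
    - [0.62,-0.52,0]
    - [0.62,-0.52,0]
    - [0.62,-0.52,0]
    - [0.62,-0.52,0]
    - [0.9,-1,0]
    - [0.9,-1,0]
    - [0.9,-1,0]
    - [0.9,-1,0]
    - [0.9,-1,0]
  spin: [0,0,0,0,0,0,0,0,0,0]

```text
clock: 14.3
tcp_pos: [0.1008, 0.5513, 0.5129]
orientation: [177.4, -6.6, 94.3]
force: [0.7, 0.2, 0.6]
opening: 0.094
grasp_force: 0.0
```

```bash
python3 - <<'E'
from h import *
tilt();rows([(.2,.78,.45,93.6),(.48,.7,.45,93.6)])
E
```

```text
toolz [ 0.0371  0.1184 -0.9923] q [-123.4    0.4   36.8   81.     1.5   91.7  -82.4]
row [0.7066, 0.3725, 0.3104] spin 0.0018
row [0.3735, 1.2843, 0.3135] spin 0.0018
from [0.1008 0.5513 0.5129] 94.26 clock 14.3 F [0.7 0.2 0.6]
```

Emit:
apply_moves:
  jaw: [-1,-1,-1,-1,-1,-1,-1,-1,-1,-1,-1,-1]
  translation:
    - [0.7,0.37,0.2]
    - [0.7,0.37,0.2]
    - [0.7,0.37,0.2]
    - [0.7,0.37,0.2]
    - [0.7,0.37,0.2]
    - [0.7,0.37,0.2]
    - [0.55,1,0.2]
    - [0.55,1,0.2]
    - [0.55,1,0.2]
    - [0.55,1,0.2]
    - [0.55,1,0.2]
    - [0.55,1,0.2]
  spin: [0,0,0,0,0,0,0,0,0,0,0,0]

```text
clock: 15.5
tcp_pos: [0.3963, 0.738, 0.4863]
orientation: [177.3, -6.7, 93.9]
force: [-0.2, 0.0, -0.6]
opening: 0.094
grasp_force: 0.0
```

```bash
python3 - <<'E'
from h import *
tilt();rows([(.66,.48,.45,93.6),(.75,.25,.45,93.6)])
E
```

```text
toolz [ 0.0383  0.119  -0.9922] q [-80.6  37.7  40.5  40.2 -26.9 100.8 -51.3]
row [-0.9249, 0.8177, 0.0515] spin 0.0007
row [-1.7047, 1.0695, -0.0283] spin 0.0007
from [0.3963 0.738  0.4863] 93.85 clock 15.5 F [-0.2  0.  -0.6]
```

Emit:
apply_moves:
  jaw: [-1,-1,-1,-1,-1,-1,-1,-1,-1]
  translation:
    - [-0.9,0.82,0]
    - [-0.9,0.82,0]
    - [-0.9,0.82,0]
    - [-0.9,0.82,0]
    - [-0.9,0.82,0]
    - [-0.9,0.82,0]
    - [-0.9,0.82,0]
    - [-0.9,0.82,0]
    - [-0.9,0.82,0]
  spin: [0,0,0,0,0,0,0,0,0]

```text
clock: 16.4
tcp_pos: [0.6588, 0.4856, 0.4656]
orientation: [177.4, -6.7, 93.9]
force: [-0.4, 0.9, -1.0]
opening: 0.0942
grasp_force: 0.0
```

```bash
python3 - <<'E'
from h import *
tilt();rows([(.70,.22,.45,93.6),(.604,.13,.3,93.6)])
E
```

```text
toolz [ 0.0377  0.1185 -0.9922] q [-56.   35.7  40.6  46.5 -28.1  98.7 -24.2]
row [-0.8928, 0.0796, -0.0481] spin 0.0007
row [-1.2266, -0.2807, 0.4004] spin 0.0007
from [0.6588 0.4856 0.4656] 93.86 clock 16.4 F [-0.4  0.9 -1. ]
```

Emit:
apply_moves:
  jaw: [-1,-1,-1,-1,-1,-1,-1,-1,-1,-1,-1,-1]
  translation:
    - [-0.9,0.08,-0.05]
    - [-0.9,0.08,-0.05]
    - [-0.9,0.08,-0.05]
    - [-0.9,0.08,-0.05]
    - [-0.9,0.08,-0.05]
    - [-0.9,0.08,-0.05]
    - [-1,-0.28,0.4]
    - [-1,-0.28,0.4]
    - [-1,-0.28,0.4]
    - [-1,-0.28,0.4]
    - [-1,-0.28,0.4]
    - [-1,-0.28,0.4]
  spin: [0,0,0,0,0,0,0,0,0,0,0,0]

```text
clock: 17.6
tcp_pos: [0.599, 0.2016, 0.3088]
orientation: [177.4, -6.8, 94.2]
force: [0.4, 0.7, 1.2]
opening: 0.0938
grasp_force: 0.0
```

```bash
python3 - <<'E'
from h import *
tilt();rows([(.604,.13,.2,93.6),(.604,.13,.06,93.6),(.604,.13,.014,93.6)])
E
```

```text
toolz [ 0.0375  0.1206 -0.992 ] q [-55.5  15.   43.6  93.  -17.3  73.   -4.5]
row [-0.2803, -0.0162, 0.3317] spin 0.0016
row [-0.3352, -0.0376, 0.7946] spin 0.0016
row [-0.3533, -0.0446, 0.9467] spin 0.0016
from [0.599  0.2016 0.3088] 94.18 clock 17.6 F [0.4 0.7 1.2]
```

Emit:
apply_moves:
  jaw: [-0.4,-0.4,-0.4,-0.4,-0.4,-0.4,-0.4,-0.4,-0.4,-0.4]
  translation:
    - [-0.15,-0.01,0.1]
    - [-0.28,-0.016,0.2]
    - [-0.28,-0.016,0.33]
    - [-0.28,-0.016,0.33]
    - [-0.3,-0.03,0.5]
    - [-0.335,-0.038,0.65]
    - [-0.335,-0.038,0.79]
    - [-0.335,-0.038,0.79]
    - [-0.345,-0.042,0.87]
    - [-0.345,-0.042,0.87]
  spin: [0,0.0016,0.0016,0.0016,0.0016,0.0016,0.0016,0.0016,0.0016,0.0016]

```text
clock: 18.6
tcp_pos: [0.6041, 0.1284, 0.0369]
orientation: [177.5, -6.7, 93.5]
force: [0.3, 0.9, 0.9]
opening: 0.0658
grasp_force: 0.0
```

```bash
python3 - <<'E'
from h import *
f=grab('wrist');np.save('w4.npy',f,allow_pickle=True);save(f,'w4.png')
g=cv2.cvtColor(f['pixels'],cv2.COLOR_RGB2GRAY).astype(int)
tilt();rows([(.604,.13,.014,93.6),(.604,.17,.014,93.6),(.604,.194,.014,93.6)])
T=np.array(f['T_tool_cam']); print(proj(f,(.604,.195,.036)),proj(f,(.604,.223,.05)))
E
```

```text
toolz [ 0.0373  0.1197 -0.9921] q [-41.1  29.9  35.7 110.6 -33.4  46.1  17.6]
row [-0.0031, -0.0047, 0.0797] spin -0.0003
row [0.1291, 0.0027, 0.0956] spin -0.0003
row [0.2084, 0.0072, 0.1052] spin -0.0003
from [0.6045 0.1281 0.0379] 93.5 clock 18.65 F [0.6 0.2 0.1]
[331.43546191 127.79304215] [335.67632761  75.97934306]
```

View pics/w4.png

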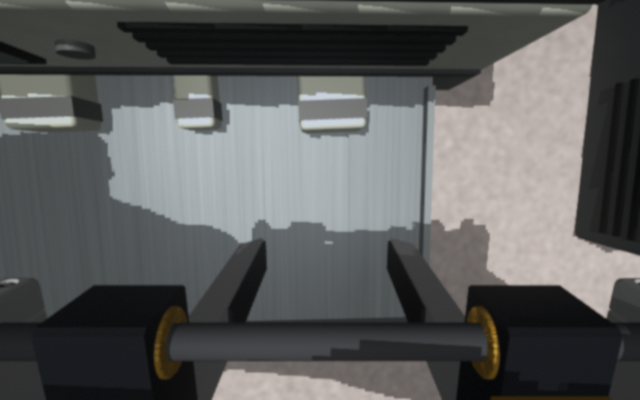

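The cassette's front edge is at row ≈128 (predicted 127.8), the slot edge is at row 76 as predicted, and the cassette centre is at column 333. The measurement is confirmed.

Emit:
apply_moves:
  jaw: [-0.4,-0.4,-0.4,-0.4,-0.4,-0.4,-0.4,-0.4]
  translation:
    - [0,0,0.04]
    - [0,0,0.08]
    - [0.06,0,0.086]
    - [0.13,0.003,0.095]
    - [0.17,0.005,0.1]
    - [0.19,0.006,0.103]
    - [0.208,0.008,0.105]
    - [0.208,0.008,0.105]
  spin: [0,0,0,0,0,0,0,0]

```text
clock: 19.45
tcp_pos: [0.6029, 0.1931, 0.0118]
orientation: [177.5, -6.7, 93.4]
force: [0.7, -1.2, 0.1]
opening: 0.0662
grasp_force: 0.0
```

Emit:
apply_moves:
  jaw: [0.5,0.5,0.5,0.5,0.5,0.5]
  translation:
    - [0,0,0]
    - [0,0,0]
    - [0,0,0]
    - [0,0,0]
    - [0,0,0]
    - [0,0,0]
  spin: [0,0,0,0,0,0]
  newtons: 25

```text
clock: 20.05
tcp_pos: [0.6029, 0.1928, 0.0117]
orientation: [177.5, -6.7, 93.4]
force: [-0.4, -0.1, -0.0]
opening: 0.0244
grasp_force: 0.0
```

```bash
python3 - <<'E'
from h import *
f=grab('wrist');np.save('w5.npy',f,allow_pickle=True);save(f,'w5.png');tilt(f['s']);print(f['s']['opening'],f['s']['tcp_pos'])
E
```

```text
toolz [ 0.0363  0.1189 -0.9922] q [-45.5  32.8  34.  109.9 -35.5  43.6  13.2]
0.024364218575634554 [0.60287384 0.1928283  0.01173003]
```

View pics/w5.png

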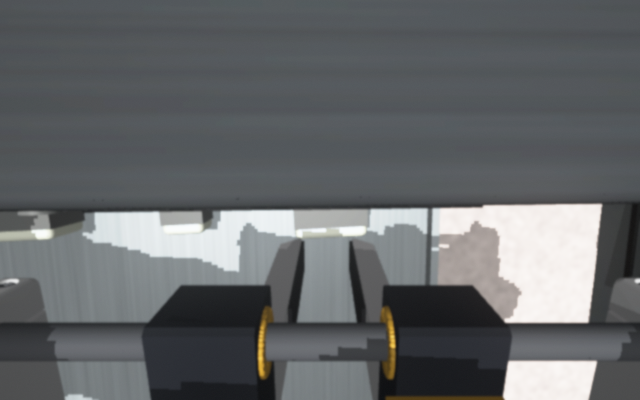

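The fingers stopped just in front of the cassette: the fingertips are at row ≈240 and the cassette's front lower edge is at row ≈236. I'll quantify the gap.

```bash
python3 - <<'E'
from h import *
f=np.load('w5.npy',allow_pickle=True).item(); g=cv2.cvtColor(f['pixels'],cv2.COLOR_RGB2GRAY).astype(int)
print([int(v) for v in g[204:250,333]]); print([int(v) for v in g[228:260,290]])
np.set_printoptions(precision=4,suppress=True)
for r in (209,229,232,234,237): print(r,onz(f,(333,r),.006),onz(f,(333,r),.036),onz(f,(333,r),.15))
s=f['s'];W=R.from_euler('xyz',s['orientation'],degrees=True).as_matrix()
for d in (0,.008,.012): print(d,[proj(f,s['tcp_pos']+W@np.array([d,-.012-.0,zz])) for zz in (0,-.019,-.04)])
f=np.load('w4.npy',allow_pickle=True).item(); g=cv2.cvtColor(f['pixels'],cv2.COLOR_RGB2GRAY).astype(int)
print([int(v) for v in g[70:140,333]])
for r in (122,126.5,129,131): print(r,onz(f,(333,r),.006),onz(f,(333,r),.036))
print(onz(f,(333,75.5),.05))
E
```

```text
[67, 60, 54, 58, 80, 124, 161, 175, 178, 178, 178, 177, 178, 177, 177, 177, 177, 177, 176, 176, 176, 176, 183, 200, 212, 210, 205, 204, 203, 198, 189, 177, 161, 150, 148, 151, 150, 150, 150, 150, 150, 149, 149, 149, 149, 149]
[238, 238, 238, 238, 238, 237, 234, 219, 186, 161, 156, 153, 143, 129, 118, 110, 106, 103, 99, 98, 97, 98, 96, 96, 97, 97, 97, 96, 96, 97, 97, 97]
209 [0.6072 0.2076 0.006 ] [0.6051 0.2117 0.036 ] [0.5971 0.227  0.15  ]
229 [0.608  0.1942 0.006 ] [0.6058 0.2    0.036 ] [0.5974 0.2221 0.15  ]
232 [0.6081 0.1922 0.006 ] [0.6059 0.1983 0.036 ] [0.5975 0.2213 0.15  ]
234 [0.6082 0.1909 0.006 ] [0.6059 0.1971 0.036 ] [0.5975 0.2208 0.15  ]
237 [0.6083 0.1888 0.006 ] [0.606  0.1953 0.036 ] [0.5975 0.22   0.15  ]
0 [array([307.0873, 232.4776]), array([305.3985, 242.5552]), array([303.1497, 255.9743])]
0.008 [array([306.9208, 220.6401]), array([305.2009, 229.7649]), array([302.9067, 241.9374])]
0.012 [array([306.8364, 214.6427]), array([305.1007, 223.2772]), array([302.7832, 234.8062])]
[41, 40, 36, 32, 35, 54, 92, 123, 134, 137, 135, 137, 137, 137, 137, 138, 137, 138, 138, 138, 140, 140, 149, 173, 198, 207, 208, 204, 189, 159, 133, 121, 121, 120, 120, 120, 121, 121, 121, 121, 122, 121, 122, 122, 123, 123, 123, 128, 149, 179, 201, 209, 210, 209, 207, 201, 187, 164, 129, 97, 82, 83, 93, 102, 107, 117, 141, 166, 176, 177]
122 [0.6064 0.2019 0.006 ] [0.6048 0.1986 0.036 ]
126.5 [0.6066 0.1988 0.006 ] [0.6049 0.1958 0.036 ]
129 [0.6067 0.197  0.006 ] [0.605  0.1943 0.036 ]
131 [0.6068 0.1957 0.006 ] [0.6051 0.1931 0.036 ]
[0.6024 0.2232 0.05  ]
```

```bash
python3 - <<'E'
from h import *
f=grab('scene');im=cv2.cvtColor(f['pixels'],cv2.COLOR_RGB2BGR)
s=f['s'];W=R.from_euler('xyz',s['orientation'],degrees=True).as_matrix()
u=proj(f,s['tcp_pos']).astype(int);print(u)
c=im[u[1]-75:u[1]+45,u[0]-80:u[0]+80]; c=cv2.resize(c,None,fx=5,fy=5,interpolation=cv2.INTER_CUBIC)
for d in (-.008,.008):
  for z in (0,-.037,-.097):
    p=(proj(f,s['tcp_pos']+W@np.array([d,.012,z]))-[u[0]-80,u[1]-75])*5+2
    cv2.circle(c,tuple(int(v) for v in p),3,(0,0,255),-1)
cv2.imwrite('pics/s5.png',c)
E
```

```text
[392 206]
```

View pics/s5.png

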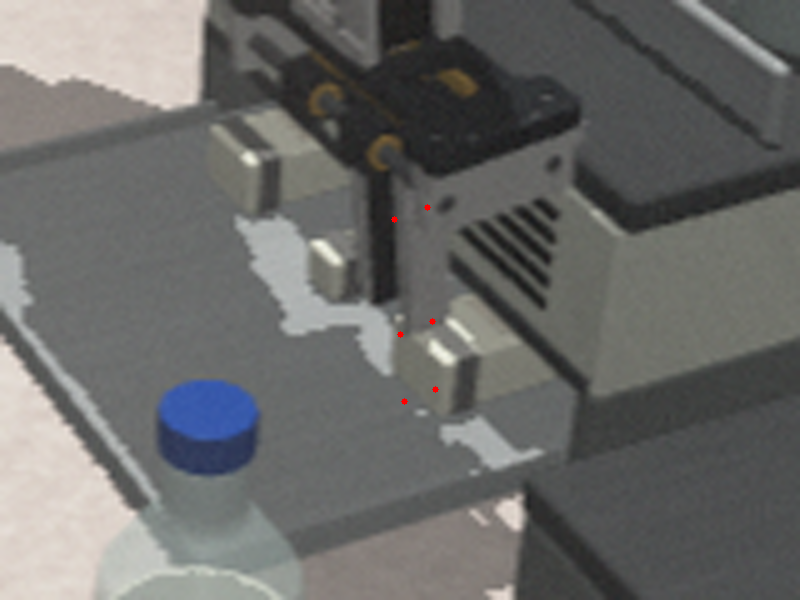

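The scene crop shows that the fingers really end about 37 mm above the reported TCP: the finger end is at the −37 mm dots, (400,334). They closed above the cassette. From now on I'll target the real tip.

```bash
cat >> h.py <<'E'
LT=.038
def trows(ts):
    s=manip.read_state(); z=R.from_euler('xyz',s['orientation'],degrees=True).as_matrix()[:,2]
    rows([tuple(np.array(t[:3])+LT*z)+(t[3],) for t in ts],s); print('tip',np.round(s['tcp_pos']-LT*z,4))
E
python3 -c "
from h import *
tilt();trows([(.605,.15,.05,93.6),(.605,.15,.014,93.6),(.605,.18,.014,93.6),(.605,.194,.014,93.6)])"
```

```text
toolz [ 0.0363  0.1189 -0.9922] q [-45.5  32.8  34.  109.9 -35.5  43.6  13.2]
row [-0.1272, 0.0048, -0.0166] spin -0.0005
row [-0.1412, -0.0003, 0.1024] spin -0.0005
row [-0.0421, 0.0051, 0.1143] spin -0.0005
row [0.0042, 0.0077, 0.1199] spin -0.0005
from [0.6029 0.1929 0.0117] 93.42 clock 20.15 F [ 0.4  0.1 -0.6]
tip [0.6015 0.1884 0.0494]
```

Emit:
apply_moves:
  jaw: [0.5,-0.4,-0.4,-0.4,-0.4,-0.4,-0.4,-0.4,-0.4,-0.4]
  translation:
    - [-0.06,0,-0.01]
    - [-0.127,0,-0.02]
    - [-0.127,0,-0.02]
    - [-0.127,0,-0.02]
    - [-0.127,0,-0.02]
    - [-0.135,0,0.05]
    - [-0.14,0,0.085]
    - [-0.14,0,0.095]
    - [-0.14,0,0.1]
    - [-0.14,0,0.1]
  spin: [0,0,0,0,0,0,0,0,0,0]

```text
clock: 21.15
tcp_pos: [0.6066, 0.1549, -0.0227]
orientation: [177.5, -6.7, 93.4]
force: [0.2, 0.3, -0.5]
opening: 0.0659
grasp_force: 0.0
```

```bash
python3 -c "
from h import *
tilt();trows([(.605,.18,.014,93.6),(.605,.19,.014,93.6),(.605,.194,.014,93.6)])"
```

```text
toolz [ 0.0364  0.1189 -0.9922] q [-40.1  35.1  31.6 111.2 -38.1  40.6  19.2]
row [0.0976, 0.0047, 0.015] spin -0.0005
row [0.1306, 0.0065, 0.019] spin -0.0005
row [0.1438, 0.0072, 0.0206] spin -0.0005
from [ 0.6066  0.1549 -0.0227] 93.43 clock 21.15 F [ 0.2  0.3 -0.5]
tip [0.6052 0.1504 0.015 ]
```

Emit:
apply_moves:
  jaw: [-0.4,-0.4,-0.4,-0.4,-0.4]
  translation:
    - [0.06,0.002,0.009]
    - [0.1,0.004,0.014]
    - [0.13,0.006,0.018]
    - [0.143,0.007,0.02]
    - [0.143,0.007,0.02]
  spin: [0,0,0,0,0]

```text
clock: 21.65
tcp_pos: [0.6061, 0.1992, -0.0238]
orientation: [177.5, -6.7, 93.5]
force: [-0.1, -0.7, 1.0]
opening: 0.0661
grasp_force: 0.0
```

Emit:
apply_moves:
  jaw: [0.4,0.4,0.4,0.4,0.4]
  translation:
    - [0,0,0]
    - [0,0,0]
    - [0,0,0]
    - [0,0,0]
    - [0,0,0]
  spin: [0,0,0,0,0]
  newtons: 20

```text
clock: 22.15
tcp_pos: [0.6063, 0.1977, -0.0237]
orientation: [177.5, -6.7, 93.4]
force: [0.6, -1.8, 1.0]
opening: 0.0417
grasp_force: 19.9
```

```bash
python3 -c "
from h import *
s=manip.read_state();p=s['tcp_pos']
rows([(p[0]+.0004*k*6.1/10*10/10,p[1]-.001*k,p[2]+.0005,s['orientation'][2]) for k in (20,130)],s)"
```

```text
row [-0.0669, 0.0127, -0.009] spin -0.0
row [-0.4356, 0.0821, -0.0493] spin -0.0
from [ 0.6063  0.1977 -0.0237] 93.39 clock 22.15 F [ 0.6 -1.8  1. ]
```

Emit:
apply_moves:
  jaw: [0.4,0.4,0.4,0.4,0.4,0.4,0.4,0.4,0.4,0.4]
  translation:
    - [-0.03,0,-0.004]
    - [-0.07,0,-0.009]
    - [-0.12,0,-0.015]
    - [-0.18,0,-0.022]
    - [-0.24,0,-0.029]
    - [-0.3,0,-0.037]
    - [-0.36,0,-0.044]
    - [-0.4,0,-0.049]
    - [-0.43,0,-0.053]
    - [-0.43,0,-0.053]
  spin: [0,0,0,0,0,0,0,0,0,0]

```text
clock: 23.15
tcp_pos: [0.6132, 0.0693, -0.023]
orientation: [177.5, -6.8, 93.4]
force: [0.2, 6.7, -1.3]
opening: 0.0417
grasp_force: 23.1
```

```bash
python3 - <<'E'
from h import *
f=grab('wrist');np.save('w6.npy',f,allow_pickle=True);save(f,'w6.png');tilt(f['s']);s=f['s'];print(s['opening'],s['grasp_force'],s['tcp_pos'],s['force'])
g=cv2.cvtColor(f['pixels'],cv2.COLOR_RGB2GRAY)
for c in (320,333,346): print([int(v) for v in g[0:260:4,c]])
for r in (120,160,200): print([int(v) for v in g[r,200:460:4]])
E
```

```text
toolz [ 0.0357  0.1213 -0.992 ] q [-31.7  34.9  31.3 111.5 -38.   41.4  27.4]
0.04173862936970526 23.09049453077023 [ 0.61316793  0.06930919 -0.02300434] [ 0.19509192  6.67776345 -1.3440565 ]
[197, 196, 197, 197, 198, 198, 198, 198, 195, 187, 180, 182, 185, 191, 190, 192, 197, 196, 197, 196, 195, 189, 184, 190, 192, 196, 193, 194, 193, 190, 193, 195, 193, 191, 187, 190, 191, 183, 184, 192, 192, 187, 187, 190, 186, 193, 194, 188, 193, 201, 201, 201, 200, 200, 201, 201, 199, 123, 112, 112, 111, 111, 110, 168, 128]
[196, 197, 197, 197, 198, 198, 197, 198, 189, 188, 193, 191, 191, 191, 191, 192, 194, 191, 186, 184, 191, 189, 184, 190, 190, 187, 190, 193, 192, 195, 194, 188, 190, 195, 195, 195, 193, 192, 189, 184, 189, 188, 186, 189, 189, 185, 188, 192, 201, 200, 201, 201, 201, 201, 201, 201, 197, 115, 113, 112, 111, 110, 110, 184, 128]
[196, 196, 197, 196, 197, 197, 197, 197, 194, 193, 190, 191, 190, 190, 189, 191, 192, 188, 185, 191, 194, 183, 186, 189, 189, 191, 194, 192, 187, 191, 189, 191, 195, 193, 192, 194, 188, 191, 193, 192, 192, 191, 190, 188, 192, 189, 192, 191, 200, 201, 200, 
[... 337 characters left out ...]
54, 147, 152, 154, 148, 148, 148, 143, 143, 64, 79, 149]
[166, 162, 163, 166, 167, 167, 165, 169, 169, 165, 172, 172, 166, 170, 169, 174, 173, 170, 171, 169, 181, 201, 201, 194, 192, 195, 194, 190, 191, 190, 192, 191, 194, 191, 191, 193, 195, 187, 180, 200, 200, 182, 111, 153, 153, 158, 153, 157, 157, 150, 148, 149, 147, 149, 145, 149, 149, 144, 146, 144, 145, 123, 64, 127, 150]
[90, 89, 89, 89, 94, 137, 134, 146, 154, 165, 160, 165, 162, 160, 164, 166, 165, 166, 164, 166, 153, 196, 202, 201, 200, 202, 201, 201, 201, 201, 201, 201, 201, 200, 200, 200, 201, 200, 199, 201, 200, 193, 111, 145, 146, 152, 146, 152, 152, 144, 145, 143, 148, 146, 147, 149, 144, 143, 149, 143, 146, 75, 67, 146, 148]
```

```bash
python3 - <<'E'
from h import *
np.set_printoptions(precision=4,suppress=True)
f=np.load('w6.npy',allow_pickle=True).item();g=cv2.cvtColor(f['pixels'],cv2.COLOR_RGB2GRAY)
print([int(v) for v in g[244:262,333]])
for r in (252,254,256): print(onz(f,(333,r),.036))
print([onz(f,(c,200),.036) for c in (282,365)],[onz(f,(c,120),.036) for c in (278,363)])
trows([(.609,.137,.013,93.4)])
E
```

```text
[110, 110, 109, 109, 110, 116, 137, 167, 184, 175, 149, 133, 128, 125, 121, 112, 103, 94]
[0.6142 0.0718 0.036 ]
[0.6143 0.0708 0.036 ]
[0.6143 0.0699 0.036 ]
[array([0.5888, 0.0958, 0.036 ]), array([0.6279, 0.0977, 0.036 ])] [array([0.5856, 0.1323, 0.036 ]), array([0.6244, 0.1346, 0.036 ])]
row [0.2384, 0.0038, 0.0341] spin 0.0001
from [ 0.6131  0.0694 -0.0231] 93.45 clock 23.2 F [-1.3  6.2 -1.9]
tip [0.6118 0.0648 0.0146]
```

Emit:
apply_moves:
  jaw: [-0.4,-0.4,-0.4,-0.4,-0.4,-0.4,-0.4,0.4,0.4,0.4,0.4,0.4]
  translation:
    - [0,0,0]
    - [0,0,0]
    - [0,0,0]
    - [0.08,-0.003,0.011]
    - [0.16,-0.006,0.022]
    - [0.24,-0.009,0.034]
    - [0.24,-0.009,0.034]
    - [0.24,-0.009,0.034]
    - [0.24,-0.009,0.034]
    - [0.24,-0.009,0.034]
    - [0.24,-0.009,0.034]
    - [0.24,-0.009,0.034]
  spin: [0,0,0,0,0,0,0,0,0,0,0,0]
  newtons: 25

```text
clock: 24.4
tcp_pos: [0.6068, 0.1397, -0.0248]
orientation: [177.5, -6.7, 93.4]
force: [0.1, -3.4, 3.5]
opening: 0.0425
grasp_force: 24.7
```

```bash
python3 - <<'E'
from h import *
s=manip.read_state();print(s['opening'],s['grasp_force'],s['force']);tilt(s)
p=np.array(s['tcp_pos']);y=s['orientation'][2]
rows([tuple(p+[0.01,-.03,.04])+(y,),tuple(p+[0.0,-.06,.17])+(y,)],s)
E
```

```text
0.04251892715024547 24.72829729638761 [ 0.14909775 -3.39966791  3.45449138]
toolz [ 0.0366  0.1183 -0.9923] q [-38.7  35.1  31.4 111.5 -38.2  40.4  20.7]
row [-0.0856, 0.0337, -0.1429] spin -0.0
row [-0.1325, 0.0138, -0.586] spin -0.0
from [ 0.6068  0.1397 -0.0248] 93.36 clock 24.4 F [ 0.1 -3.4  3.5]
```

Emit:
apply_moves:
  jaw: [0.4,0.4,0.4,0.4,0.4,0.4,0.4,0.4,0.4]
  translation:
    - [0,0,-0.01]
    - [-0.03,0,-0.03]
    - [-0.06,0.01,-0.07]
    - [-0.085,0.02,-0.14]
    - [-0.1,0.02,-0.25]
    - [-0.13,0.015,-0.37]
    - [-0.13,0.015,-0.5]
    - [-0.13,0.015,-0.58]
    - [-0.13,0.015,-0.58]
  spin: [0,0,0,0,0,0,0,0,0]

```text
clock: 25.3
tcp_pos: [0.609, 0.0802, 0.1473]
orientation: [177.2, -6.8, 93.4]
force: [0.5, -0.4, -4.6]
opening: 0.0417
grasp_force: 25.0
```

```bash
python3 - <<'E'
from h import *
np.set_printoptions(precision=4,suppress=True,linewidth=200)
s=manip.read_state();print(s['opening'],s['grasp_force'],s['tcp_pos'],s['force']);tilt(s)
T=np.load('top0.npy',allow_pickle=True).item();g=cv2.cvtColor(T['pixels'],cv2.COLOR_RGB2GRAY).astype(np.float32)
c=np.array([.5236,-.1674]);a=np.radians(-100.1);ex=np.array([np.cos(a),np.sin(a)]);ey=np.array([-ex[1],ex[0]])
# average intensity on lines tote-x=k at z=.09, over tote-y in +-50mm ; then lines tote-y
for nm,u,v in (('x',ex,ey),('y',ey,ex)):
    o=[]
    for k in range(-125,126,2):
        pts=np.array([proj(T,np.r_[c+u*k/1000+v*t/1000,.09]) for t in range(-60,61,10)],np.float32)
        o.append((k,int(cv2.remap(g,pts[:,0],pts[:,1],cv2.INTER_LINEAR).mean())))
    print(nm,o)
rows([(.5236,-.1,.2,79.9),(.5236,-.1674,.2,79.9)],s)
E
```

```text
0.04167751286410852 24.952234625816345 [0.609  0.0802 0.1473] [ 0.4541 -0.434  -4.6017]
toolz [ 0.0415  0.1204 -0.9919] q [-41.7  22.1  41.7 106.  -25.7  57.   14.8]
x [(-125, 177), (-123, 177), (-121, 177), (-119, 177), (-117, 176), (-115, 176), (-113, 176), (-111, 176), (-109, 175), (-107, 173), (-105, 152), (-103, 78), (-101, 51), (-99, 88), (-97, 112), (-95, 89), (-93, 38), (-91, 23), (-89, 23), (-87, 24), (-85, 24), (-83, 24), (-81, 24), (-79, 24), (-77, 24), (-75, 23), (-73, 24), (-71, 23), (-69, 23), (-67, 23), (-65, 24), (-63, 24), (-61, 24), (-59, 24), (-57, 23), (-55, 23), (-53, 22), (-51, 23), (-49, 24), (-47, 23), (-45, 23), (-43, 23), (-41, 24), (-39, 24), (-37, 24), (-35, 24), (-33, 25), (-31, 24), (-29, 24), (-27, 25), (-25, 25), (-23, 24), (-21, 25), (-19, 25), (-17, 24), (-15, 24), (-13, 24), (-11, 24), (-9, 24), (-7, 23), (-5, 24), (-3, 24), (-1, 25), (1, 25), (3, 24), (5, 24), (7, 24), (9, 23), (11, 23), (13, 23), (15, 25), (17, 24), (19, 24), (21, 24), (23, 24), (25, 24), (27, 25), (29, 23), (31, 23), (33, 24), (35, 24), (37, 23), (39, 24), (41, 25), (43, 24), (45
[... 1228 characters left out ...]
(21, 24), (23, 23), (25, 23), (27, 24), (29, 23), (31, 23), (33, 25), (35, 23), (37, 23), (39, 24), (41, 24), (43, 24), (45, 23), (47, 24), (49, 24), (51, 24), (53, 25), (55, 23), (57, 23), (59, 22), (61, 24), (63, 25), (65, 24), (67, 25), (69, 24), (71, 24), (73, 23), (75, 23), (77, 24), (79, 24), (81, 25), (83, 24), (85, 25), (87, 24), (89, 23), (91, 24), (93, 24), (95, 29), (97, 37), (99, 42), (101, 42), (103, 42), (105, 43), (107, 52), (109, 86), (111, 106), (113, 109), (115, 112), (117, 145), (119, 170), (121, 176), (123, 176), (125, 176)]
row [-0.5583, -0.307, -0.2585] spin 0.0374
row [-0.781, -0.3189, -0.2855] spin 0.0374
from [0.609  0.0802 0.1473] 93.35 clock 25.3 F [ 0.5 -0.4 -4.6]
```

```bash
python3 - <<'E'
from h import *
trows([(.57,-.18,.185,79.9),(.57,-.18,.08,79.9)])
E
```

```text
row [-0.8375, -0.1692, -0.1079] spin 0.0374
row [-0.8788, -0.1861, 0.2392] spin 0.0374
from [0.609  0.0802 0.1473] 93.35 clock 25.3 F [ 0.5 -0.4 -4.6]
tip [0.6074 0.0756 0.185 ]
```

Emit:
apply_moves:
  jaw: [0.4,0.4,0.4,0.4,0.4,0.4,0.4,0.4,0.4,0.4,0.4,0.4]
  translation:
    - [-0.08,-0.02,-0.01]
    - [-0.2,-0.04,-0.03]
    - [-0.32,-0.06,-0.04]
    - [-0.44,-0.09,-0.06]
    - [-0.56,-0.11,-0.07]
    - [-0.68,-0.14,-0.09]
    - [-0.78,-0.16,-0.1]
    - [-0.838,-0.169,-0.108]
    - [-0.838,-0.169,-0.108]
    - [-0.838,-0.169,-0.108]
    - [-0.85,-0.172,-0.03]
    - [-0.86,-0.176,0.06]
  spin: [0,0.01,0.02,0.03,0.0374,0.0374,0.0374,0.0374,0.0374,0.0374,0.0374,0.0374]

```text
clock: 26.5
tcp_pos: [0.5712, -0.1736, 0.0928]
orientation: [179.1, -7.1, 80.0]
force: [1.0, 0.7, -4.7]
opening: 0.042
grasp_force: 25.0
```

```bash
python3 - <<'E'
from h import *
s=manip.read_state();print(s['opening'],s['grasp_force'],s['force']);tilt(s)
trows([(.57,-.18,.08,79.9),(.57,-.18,.040,79.9),(.57,-.18,.033,79.9)])
E
```

```text
0.042021561264104404 24.952645897865295 [ 0.97883576  0.71625294 -4.72107174]
toolz [ 0.0376  0.1193 -0.9921] q [-17.7  27.8  44.2 108.2 -32.   56.3  32.2]
row [-0.0267, -0.0009, 0.1663] spin 0.0002
row [-0.0433, -0.003, 0.2986] spin 0.0002
row [-0.0462, -0.0034, 0.3218] spin 0.0002
from [ 0.5712 -0.1736  0.0928] 79.97 clock 26.5 F [ 1.   0.7 -4.7]
tip [ 0.5698 -0.1782  0.1305]
```

Emit:
apply_moves:
  jaw: [0.4,0.4,0.4,0.4,0.4,0.4,0.4,0.4]
  translation:
    - [-0.01,0,0.08]
    - [-0.027,0,0.16]
    - [-0.033,-0.001,0.22]
    - [-0.038,-0.002,0.27]
    - [-0.043,-0.003,0.3]
    - [-0.044,-0.003,0.31]
    - [-0.046,-0.003,0.32]
    - [-0.046,-0.003,0.32]
  spin: [0,0,0,0,0,0,0,0]
  newtons: 15

```text
clock: 27.3
tcp_pos: [0.571, -0.1768, -0.0034]
orientation: [179.1, -7.1, 79.9]
force: [0.2, 0.0, -3.8]
opening: 0.0417
grasp_force: 15.0
```

Emit:
apply_moves:
  jaw: [0.4,0.4,0.4,0.4]
  translation:
    - [0,0,0.003]
    - [-0.001,0,0.006]
    - [-0.001,0,0.009]
    - [-0.001,0,0.012]
  spin: [0,0,0,0]

```text
clock: 27.7
tcp_pos: [0.5714, -0.1772, -0.0057]
orientation: [179.0, -7.1, 79.8]
force: [-6.7, -0.4, 22.2]
opening: 0.0422
grasp_force: 15.1
```

Emit:
apply_moves:
  jaw: [0.4,0.4]
  translation:
    - [0,0,-0.006]
    - [0,0,-0.006]
  spin: [0,0]

```text
clock: 27.9
tcp_pos: [0.571, -0.1769, -0.0051]
orientation: [179.1, -7.1, 79.9]
force: [0.4, -0.2, -4.0]
opening: 0.0421
grasp_force: 14.9
```

Emit:
apply_moves:
  jaw: [0.4,0.4]
  translation:
    - [0,0,0.0015]
    - [0,0,0.0015]
  spin: [0,0]

```text
clock: 28.1
tcp_pos: [0.5709, -0.1768, -0.0057]
orientation: [179.1, -7.1, 79.9]
force: [-3.1, 0.8, 7.7]
opening: 0.0419
grasp_force: 15.0
```

Emit:
apply_moves:
  jaw: [-0.2,-0.2,-0.2,-0.2,-0.2,-0.2,-0.2,-0.2,-0.2,-0.2]
  translation:
    - [0,0,0]
    - [0,0,0]
    - [0,0,0]
    - [0,0,-0.03]
    - [0.02,0,-0.1]
    - [0.03,0,-0.2]
    - [0.05,0,-0.35]
    - [0.06,0,-0.5]
    - [0.06,0,-0.5]
    - [0.06,0,-0.5]
  spin: [0,0,0,0,0,0,0,0,0,0]

```text
clock: 29.1
tcp_pos: [0.5689, -0.1771, 0.1464]
orientation: [179.0, -7.1, 79.9]
force: [-0.4, 0.3, -0.7]
opening: 0.0564
grasp_force: 0.0
```

```bash
python3 - <<'E'
from h import *
f=grab('wrist');np.save('w7.npy',f,allow_pickle=True);save(f,'w7.png');tilt(f['s']);print(f['s']['force'])
t=grab('top');np.save('t7.npy',t,allow_pickle=True);save(t,'t7.png')
np.set_printoptions(precision=4,suppress=True)
for n,i,z in (('w',f,.055),):
    g=cv2.cvtColor(i['pixels'],cv2.COLOR_RGB2GRAY); m=cv2.inRange(g,130,255)
    for c in cv2.findContours(m,cv2.RETR_EXTERNAL,cv2.CHAIN_APPROX_SIMPLE)[0]:
        r=cv2.minAreaRect(c)
        if cv2.contourArea(c)>1500: print(n,r,[onz(i,p,z) for p in cv2.boxPoints(r)])
rows([(.5,-.02,.16,93.4),(.427,.13,.15,93.6),(.43,.13,.02,93.6)])
E
```

```text
toolz [ 0.0386  0.1191 -0.9921] q [-20.   24.2  47.1 105.7 -28.3  61.4  29.1]
[-0.42047112  0.30903408 -0.70997324]
w ((325.5, 200.0), (134.0, 47.0), 90.0) [array([ 0.5624, -0.1037,  0.055 ]), array([ 0.6032, -0.111 ,  0.055 ]), array([ 0.5826, -0.231 ,  0.055 ]), array([ 0.5398, -0.2231,  0.055 ])]
w ((319.5, 160.99996948242188), (321.99993896484375, 638.9998779296875), 90.0) [array([0.3364, 0.0466, 0.055 ]), array([ 0.866 , -0.0449,  0.055 ]), array([ 0.8473, -0.3355,  0.055 ]), array([ 0.2546, -0.2237,  0.055 ])]
row [0.4769, -0.3148, 0.003] spin -0.0376
row [0.9187, -0.6435, 0.0871] spin -0.0381
row [0.8668, -0.6397, 0.5174] spin -0.0381
from [ 0.5679 -0.1766  0.1445] 79.87 clock 29.2 F [ 0.   0.  -0.7]
```

```bash
python3 - <<'E'
from h import *
trows([(.431,.125,.18,93.6),(.431,.125,.06,93.6)])
E
```

```text
row [0.9171, -0.626, 0.113] spin -0.0381
row [0.8676, -0.6316, 0.5099] spin -0.0381
from [ 0.5679 -0.1766  0.1445] 79.87 clock 29.2 F [ 0.   0.  -0.7]
tip [ 0.5666 -0.1812  0.1822]
```

Emit:
apply_moves:
  jaw: [-0.4,-0.4,-0.4,-0.4,-0.4,-0.4,-0.4,-0.4,-0.4,-0.4,-0.4,-0.4]
  translation:
    - [0.2,-0.1,0]
    - [0.917,-0.626,0.08]
    - [0.917,-0.626,0.08]
    - [0.917,-0.626,0.08]
    - [0.917,-0.626,0.1]
    - [0.917,-0.626,0.11]
    - [0.917,-0.626,0.11]
    - [0.917,-0.626,0.11]
    - [0.917,-0.626,0.11]
    - [0.88,-0.63,0.4]
    - [0.868,-0.632,0.5]
    - [0.868,-0.632,0.5]
  spin: [0,-0.0381,-0.0381,-0.0381,-0.0381,-0.0381,-0.0381,-0.0381,-0.0381,-0.0381,-0.0381,-0.0381]

```text
clock: 30.4
tcp_pos: [0.4311, 0.126, 0.0215]
orientation: [177.7, -6.4, 93.5]
force: [0.5, 0.6, 0.6]
opening: 0.0658
grasp_force: 0.0
```

```bash
python3 - <<'E'
from h import *
f=grab('wrist');np.save('w8.npy',f,allow_pickle=True);save(f,'w8.png');tilt(f['s'])
np.set_printoptions(precision=4,suppress=True)
print(proj(f,(.428,.185,.036)),proj(f,(.428,.2126,.05)),proj(f,(.407,.187,.036)),proj(f,(.449,.187,.036)))
g=cv2.cvtColor(f['pixels'],cv2.COLOR_RGB2GRAY).astype(int)
u=proj(f,(.428,.185,.036)).astype(int)
print(u[0],[int(v) for v in g[max(0,u[1]-75):u[1]+15,u[0]]]); 
for dr in (-15,-8): print(u[0]-50,[int(v) for v in g[u[1]+dr,u[0]-50:u[0]+50]])
trows([(.431,.125,.014,93.6),(.4295,.165,.014,93.6),(.4285,.1836,.014,93.6)])
E
```

```text
toolz [ 0.0328  0.1144 -0.9929] q [-50.8  16.3  36.2 132.1 -28.1  34.2  10.6]
[327.0447 138.5525] [331.0993  84.5647] [291.1771 132.8685] [362.9598 137.2519]
327 [39, 40, 40, 40, 40, 40, 40, 40, 41, 41, 41, 42, 43, 48, 50, 47, 43, 41, 40, 38, 34, 39, 63, 100, 129, 139, 140, 140, 142, 140, 142, 142, 141, 142, 142, 142, 142, 142, 141, 143, 148, 164, 188, 201, 191, 161, 137, 127, 124, 124, 125, 125, 126, 125, 125, 125, 125, 127, 126, 127, 127, 127, 127, 128, 132, 150, 181, 204, 212, 214, 213, 213, 209, 200, 185, 158, 121, 94, 90, 98, 105, 117, 142, 165, 176, 176, 176, 176, 176, 176]
277 [180, 179, 180, 183, 184, 181, 178, 176, 177, 177, 176, 164, 146, 133, 130, 130, 131, 130, 130, 129, 129, 129, 129, 129, 129, 129, 129, 129, 128, 129, 128, 128, 129, 128, 128, 128, 128, 128, 128, 127, 128, 127, 129, 128, 127, 127, 127, 126, 127, 127, 127, 126, 126, 126, 125, 125, 127, 125, 125, 125, 125, 125, 124, 125, 125, 124, 124, 123, 123, 124, 123, 123, 124, 122, 123, 122, 122, 121, 122, 121, 121, 122, 122, 120, 117, 110, 106, 113, 136, 162, 174, 174, 173, 173, 173, 173, 172, 172, 172, 173]
277 [178, 178, 180, 182, 183, 181, 178, 175, 176, 177, 176, 168, 150, 138, 146, 161, 170, 174, 177, 179, 179, 182, 182, 183, 184, 185, 186, 186, 186, 188, 189, 190, 191, 192, 193, 195, 196, 197, 198, 198, 200, 200, 200, 202, 203, 203, 203, 203, 203, 204, 204, 205, 206, 206, 206, 206, 207, 207, 208, 208, 209, 209, 209, 209, 210, 210, 211, 211, 211, 210, 211, 212, 212, 212, 211, 212, 212, 212, 212, 210, 204, 191, 166, 134, 110, 106, 112, 135, 161, 174, 175, 174, 173, 172, 173, 174, 173, 172, 171, 172]
row [-0.0058, 0.0007, 0.1484] spin -0.0002
row [0.1268, 0.0034, 0.1634] spin -0.0002
row [0.1885, 0.0036, 0.1703] spin -0.0002
from [0.4305 0.126  0.0207] 93.52 clock 30.45 F [-3.6  1.4 -2.7]
tip [0.4293 0.1216 0.0584]
```

Emit:
apply_moves:
  jaw: [-0.4,-0.4,-0.4,-0.4,-0.4,-0.4,-0.4,-0.4,-0.4,-0.4]
  translation:
    - [0,0,0.06]
    - [-0.003,0,0.11]
    - [-0.005,0,0.14]
    - [-0.006,0,0.148]
    - [0.06,0.002,0.156]
    - [0.126,0.003,0.163]
    - [0.16,0.003,0.167]
    - [0.18,0.003,0.169]
    - [0.188,0.003,0.17]
    - [0.188,0.003,0.17]
  spin: [0,0,0,0,0,0,0,0,0,0]

```text
clock: 31.45
tcp_pos: [0.4319, 0.1907, -0.0183]
orientation: [177.5, -6.7, 93.7]
force: [0.5, 0.3, -0.2]
opening: 0.0657
grasp_force: 0.0
```

```bash
python3 - <<'E'
from h import *
tilt();trows([(.4285,.1836,.014,93.6)])
E
```

```text
toolz [ 0.0365  0.1189 -0.9922] q [-53.1  22.3  30.6 131.3 -35.5  29.1   9.9]
row [-0.0102, -0.0081, 0.0165] spin 0.0002
from [ 0.4319  0.1907 -0.0183] 93.68 clock 31.45 F [ 0.5  0.3 -0.2]
tip [0.4306 0.1862 0.0194]
```

Emit:
apply_moves:
  jaw: [0.4,0.4,0.4,0.4,0.4]
  translation:
    - [-0.004,0,0]
    - [-0.004,0,0]
    - [-0.004,0,0]
    - [-0.004,0,0]
    - [-0.004,0,0]
  spin: [0,0,0,0,0]
  newtons: 20

```text
clock: 31.95
tcp_pos: [0.4319, 0.1894, -0.0187]
orientation: [177.5, -6.7, 93.7]
force: [0.1, -2.2, -0.0]
opening: 0.0422
grasp_force: 20.0
```

Emit:
apply_moves:
  jaw: [0.4,0.4,0.4,0.4,0.4,0.4,0.4,0.4,0.4,0.4]
  translation:
    - [-0.03,0,-0.004]
    - [-0.07,0,-0.008]
    - [-0.12,0,-0.014]
    - [-0.18,0,-0.021]
    - [-0.24,0,-0.028]
    - [-0.3,0,-0.035]
    - [-0.36,0,-0.042]
    - [-0.4,0,-0.047]
    - [-0.415,0,-0.049]
    - [-0.415,0,-0.049]
  spin: [0,0,0,0,0,0,0,0,0,0]

```text
clock: 32.95
tcp_pos: [0.4394, 0.0639, -0.0185]
orientation: [177.5, -6.7, 93.6]
force: [0.3, 0.2, -1.4]
opening: 0.0416
grasp_force: 19.9
```

```bash
python3 - <<'E'
from h import *
np.set_printoptions(precision=4,suppress=True)
f=grab('wrist');np.save('w9.npy',f,allow_pickle=True);s=f['s'];tilt(s);print(s['opening'],s['grasp_force'])
g=cv2.cvtColor(f['pixels'],cv2.COLOR_RGB2GRAY).astype(int)
print([int(v) for v in g[236:266,330]])
for y in (.1,.13):
    a,b=proj(f,(.405,y,.036)).astype(int),proj(f,(.47,y,.036)).astype(int); print(y,a,b,[int(v) for v in g[a[1],a[0]-15:b[0]+15:2]])
trows([(.436,.13,.014,93.6),(.434,.13,.014,93.6)])
E
```

```text
toolz [ 0.0366  0.1187 -0.9923] q [-37.   21.1  30.7 133.2 -35.6  30.2  26.5]
0.0415820824153656 19.892008947895192
[114, 114, 113, 113, 113, 114, 113, 113, 113, 112, 112, 108, 103, 106, 127, 149, 150, 138, 133, 131, 129, 124, 116, 108, 102, 97, 95, 96, 94, 95]
0.1 [262 177] [397 185] [94, 93, 94, 96, 97, 96, 95, 97, 98, 100, 101, 100, 96, 98, 99, 103, 155, 196, 203, 205, 205, 204, 198, 191, 188, 188, 191, 196, 200, 200, 198, 196, 194, 191, 190, 190, 191, 195, 196, 197, 197, 195, 192, 190, 189, 191, 194, 196, 197, 194, 192, 192, 195, 203, 205, 205, 204, 190, 152, 112, 153, 163, 167, 167, 167, 165, 164, 160, 159, 156, 154, 157, 159, 157, 159, 157, 157, 161, 159, 155, 154, 154, 154]
0.13 [264 113] [402 122] [168, 168, 170, 170, 167, 167, 169, 171, 174, 172, 166, 163, 157, 191, 202, 204, 205, 205, 201, 194, 197, 199, 200, 200, 200, 199, 199, 197, 193, 194, 198, 200, 200, 199, 198, 199, 200, 199, 197, 196, 197, 199, 199, 197, 195, 193, 193, 196, 195, 193, 188, 203, 204, 203, 195, 165, 113, 132, 168, 171, 170, 170, 169, 169, 169, 170, 167, 163, 162, 161, 159, 162, 160, 161, 164, 163, 163, 167, 162, 159, 160, 162, 161, 160]
row [0.2298, 0.0061, 0.0446] spin 0.0001
row [0.2302, -0.0006, 0.0443] spin 0.0001
from [ 0.4394  0.0645 -0.0185] 93.65 clock 33.0 F [ 0.  -0.1 -1.6]
tip [0.438  0.06   0.0192]
```

Emit:
apply_moves:
  jaw: [-0.4,-0.4,-0.4,-0.4,-0.4,-0.4,-0.4,0.4,0.4,0.4,0.4,0.4]
  translation:
    - [0,0,0]
    - [0,0,0]
    - [0,0,0]
    - [0.08,-0.005,0.015]
    - [0.16,-0.01,0.03]
    - [0.242,-0.014,0.044]
    - [0.242,-0.014,0.044]
    - [0.242,-0.014,0.044]
    - [0.242,-0.014,0.044]
    - [0.242,-0.014,0.044]
    - [0.242,-0.014,0.044]
    - [0.242,-0.014,0.044]
  spin: [0,0,0,0,0,0,0,0,0,0,0,0]
  newtons: 25

```text
clock: 34.2
tcp_pos: [0.4311, 0.1372, -0.0233]
orientation: [177.5, -6.7, 93.6]
force: [-0.4, -3.4, 3.1]
opening: 0.0426
grasp_force: 24.5
```

Emit:
apply_moves:
  jaw: [0.4,0.4,0.4,0.4,0.4,0.4,0.4,0.4,0.4]
  translation:
    - [0,0,-0.01]
    - [-0.03,0,-0.03]
    - [-0.06,0.02,-0.07]
    - [-0.085,0.05,-0.14]
    - [-0.1,0.08,-0.25]
    - [-0.13,0.1,-0.37]
    - [-0.13,0.12,-0.5]
    - [-0.13,0.12,-0.58]
    - [-0.13,0.12,-0.58]
  spin: [0,0,0,0,0,0,0,0,0]

```text
clock: 35.1
tcp_pos: [0.4646, 0.0801, 0.1491]
orientation: [177.2, -6.8, 93.6]
force: [0.4, -0.7, -4.3]
opening: 0.0424
grasp_force: 24.3
```

```bash
python3 - <<'E'
from h import *
s=manip.read_state();print(s['opening'],s['grasp_force']);tilt(s)
trows([(.476,-.163,.185,79.9),(.476,-.163,.08,79.9)])
E
```

```text
0.0424228569306193 24.31423807516694
toolz [ 0.0404  0.1218 -0.9917] q [-53.7   4.1  44.3 123.1 -12.1  51.1   1.3]
row [-0.7911, -0.0031, -0.0891] spin 0.0382
row [-0.8328, -0.0198, 0.258] spin 0.0382
from [0.4646 0.0801 0.1491] 93.64 clock 35.1 F [ 0.4 -0.7 -4.3]
tip [0.463  0.0755 0.1868]
```

Emit:
apply_moves:
  jaw: [0.4,0.4,0.4,0.4,0.4,0.4,0.4,0.4,0.4,0.4,0.4,0.4]
  translation:
    - [-0.08,0,-0.01]
    - [-0.2,0,-0.03]
    - [-0.32,0,-0.04]
    - [-0.44,0,-0.06]
    - [-0.56,0,-0.07]
    - [-0.66,0,-0.08]
    - [-0.74,0,-0.09]
    - [-0.791,-0.003,-0.09]
    - [-0.791,-0.003,-0.09]
    - [-0.791,-0.003,-0.09]
    - [-0.8,-0.006,-0.02]
    - [-0.81,-0.01,0.07]
  spin: [0,0.01,0.02,0.03,0.0382,0.0382,0.0382,0.0382,0.0382,0.0382,0.0382,0.0382]

```text
clock: 36.3
tcp_pos: [0.477, -0.1567, 0.0968]
orientation: [179.1, -7.1, 79.9]
force: [0.2, 1.4, -3.2]
opening: 0.0426
grasp_force: 24.3
```

```bash
python3 - <<'E'
from h import *
s=manip.read_state();print(s['opening'],s['grasp_force'],s['force']);tilt(s)
rows([(.477,-.1585,.04,79.9),(.477,-.1585,.005,79.9),(.477,-.1585,-.001,79.9)],s)
E
```

```text
0.042609660936329626 24.317074481077725 [ 0.24539215  1.44688189 -3.23497309]
toolz [ 0.038   0.1196 -0.9921] q [-25.1  19.   50.6 119.8 -27.9  52.2  32. ]
row [-0.0294, -0.0021, 0.1871] spin 0.0001
row [-0.0439, -0.0041, 0.3029] spin 0.0001
row [-0.0464, -0.0044, 0.3227] spin 0.0001
from [ 0.477  -0.1567  0.0968] 79.94 clock 36.3 F [ 0.2  1.4 -3.2]
```

Emit:
apply_moves:
  jaw: [0.4,0.4,0.4,0.4,0.4,0.4,0.4,0.4]
  translation:
    - [-0.01,0,0.08]
    - [-0.025,0,0.16]
    - [-0.033,-0.002,0.22]
    - [-0.04,-0.003,0.27]
    - [-0.043,-0.004,0.295]
    - [-0.044,-0.004,0.305]
    - [-0.045,-0.004,0.313]
    - [-0.045,-0.004,0.313]
  spin: [0,0,0,0,0,0,0,0]
  newtons: 15

```text
clock: 37.1
tcp_pos: [0.4765, -0.1595, 0.0025]
orientation: [179.1, -7.1, 79.8]
force: [0.3, 0.1, -3.5]
opening: 0.0426
grasp_force: 14.5
```

Emit:
apply_moves:
  jaw: [0.4,0.4,0.4]
  translation:
    - [0,0,0.003]
    - [0,0,0.005]
    - [0,0,0.005]
  spin: [0,0,0]

```text
clock: 37.4
tcp_pos: [0.4764, -0.1594, 0.0009]
orientation: [179.1, -7.1, 79.8]
force: [0.4, -0.3, -3.6]
opening: 0.0427
grasp_force: 14.5
```

Emit:
apply_moves:
  jaw: [0.4,0.4,0.4,0.4]
  translation:
    - [0,0,0.003]
    - [0,0,0.006]
    - [0,0,0.009]
    - [0,0,0.009]
  spin: [0,0,0,0]

```text
clock: 37.8
tcp_pos: [0.4762, -0.1591, -0.0021]
orientation: [179.2, -7.1, 79.8]
force: [-0.0, 0.2, -3.1]
opening: 0.0429
grasp_force: 14.5
```

Emit:
apply_moves:
  jaw: [0.4,0.4]
  translation:
    - [0,0,0.002]
    - [0,0,0.002]
  spin: [0,0]

```text
clock: 38.0
tcp_pos: [0.4764, -0.1591, -0.0026]
orientation: [179.2, -7.1, 79.8]
force: [0.2, 0.3, -2.3]
opening: 0.0429
grasp_force: 14.6
```

Emit:
apply_moves:
  jaw: [0.4,0.4,0.4]
  translation:
    - [0,0,0.0015]
    - [0,0,0.003]
    - [0,0,0.003]
  spin: [0,0,0]

```text
clock: 38.3
tcp_pos: [0.4765, -0.1589, -0.0034]
orientation: [179.1, -7.1, 79.8]
force: [-1.3, 1.2, 3.3]
opening: 0.0423
grasp_force: 14.8
```

Emit:
apply_moves:
  jaw: [-0.2,-0.2,-0.2,-0.2,-0.2,-0.2,-0.2,-0.2,-0.2,-0.2,-0.2,-0.2]
  translation:
    - [0,0,0]
    - [0,0,0]
    - [0,0,0]
    - [0,0,-0.03]
    - [0.02,0,-0.1]
    - [0.03,0,-0.2]
    - [0.05,0,-0.35]
    - [0.07,0,-0.5]
    - [0.09,0,-0.65]
    - [0.1,0,-0.8]
    - [0.11,0,-0.98]
    - [0.11,0,-0.98]
  spin: [0,0,0,0,0,0,0,0,0,0,0,0]

```text
clock: 39.5
tcp_pos: [0.4731, -0.1637, 0.2978]
orientation: [178.7, -7.2, 79.8]
force: [-0.0, -0.9, -0.5]
opening: 0.0563
grasp_force: 0.0
```

```bash
cat >> h.py <<'E'
TC=np.array([.5236,-.1674]);_a=np.radians(-100.1);TX=np.array([np.cos(_a),np.sin(_a)]);TY=np.array([-TX[1],TX[0]])
def tw(x,y,z): return tuple(TC+TX*x+TY*y)+(z,)
E
python3 - <<'E'
from h import *
np.set_printoptions(precision=4,suppress=True)
tilt()
from scipy.optimize import brentq
T=np.load('top0.npy',allow_pickle=True).item()
for uv in ((486,183.0),(471.5,296.5)):
    c,d=ray(T,uv)
    P=lambda l:c+l*d
    def fn(z):
        p=P((z-c[2])/d[2]); x=(p[:2]-TC)@TX; return np.hypot(x-.098,z-.091)-.2
    for a,b in ((.12,.25),(.25,.32)):
        try:
            z=brentq(fn,a,b);p=P((z-c[2])/d[2]);x=(p[:2]-TC)@TX;print(z,x,(p[:2]-TC)@TY,'theta',np.arctan2(z-.091,.098-x))
        except Exception as e: pass
t=grab('top');np.save('t9.npy',t,allow_pickle=True)
f=grab('wrist');np.save('w10.npy',f,allow_pickle=True)
g=cv2.cvtColor(t['pixels'],cv2.COLOR_RGB2GRAY)
w=tw(.25,0,.36);w2=tw(.25,0,.225);trows([tw(.0,0,.36)+(79.9,),w+(79.9,),w2+(79.9,)])
E
```

```text
toolz [ 0.0439  0.1197 -0.9918] q [-39.3   0.6  58.9 106.3  -8.2  73.5  11.7]
0.2868651595020353 0.1384578705968588 0.11229510896343987 theta 1.774491368294512
0.2865675466935858 0.13987283940980128 -0.1130640030503111 theta 1.7817210280925428
row [0.0404, 0.1765, -0.0879] spin -0.0002
row [-0.7864, 0.1792, -0.1921] spin -0.0002
row [-0.8427, 0.1714, 0.2543] spin -0.0002
from [ 0.4719 -0.1621  0.2937] 79.84 clock 39.6 F [-0.8  0.1 -0.4]
tip [ 0.4704 -0.1666  0.3314]
```

Emit:
apply_moves:
  jaw: [1,1,1,1,1,1,1,1]
  translation:
    - [0.04,0.18,-0.09]
    - [0.04,0.18,-0.09]
    - [0.04,0.18,-0.09]
    - [-0.2,0.18,-0.12]
    - [-0.3,0.18,-0.13]
    - [-0.4,0.18,-0.14]
    - [-0.4,0.18,-0.14]
    - [-0.4,0.18,-0.14]
  spin: [0,0,0,0,0,0,0,0]

```text
clock: 40.4
tcp_pos: [0.5004, -0.2944, 0.319]
orientation: [179.3, -7.1, 79.6]
force: [-0.0, 0.5, 0.0]
opening: 0.0002
grasp_force: 0.0
```

```bash
python3 - <<'E'
from h import *
tilt();trows([tw(.23,0,.35)+(79.9,),tw(.23,0,.225)+(79.9,)])
E
```

```text
toolz [ 0.035   0.1193 -0.9922] q [-18.1  17.7  61.1  93.7 -22.1  81.5  35.9]
row [-0.321, 0.0055, -0.0176] spin -0.0008
row [-0.3725, 0.0002, 0.3959] spin -0.0008
from [ 0.5004 -0.2944  0.319 ] 79.62 clock 40.4 F [-0.   0.5  0. ]
tip [ 0.499  -0.2989  0.3567]
```

Emit:
apply_moves:
  jaw: [1,1,1,1,1,1,1,1]
  translation:
    - [-0.16,0,-0.01]
    - [-0.32,0,-0.018]
    - [-0.32,0,-0.018]
    - [-0.32,0,-0.018]
    - [-0.34,0,0.15]
    - [-0.36,0,0.3]
    - [-0.37,0,0.36]
    - [-0.37,0,0.36]
  spin: [0,0,0,0,0,0,0,0]

```text
clock: 41.2
tcp_pos: [0.4867, -0.3867, 0.1976]
orientation: [179.3, -7.2, 79.9]
force: [-0.1, -0.6, 0.8]
opening: 0.0005
grasp_force: 0.0
```

```bash
python3 - <<'E'
from h import *
tilt();trows([tw(x,0,.235)+(79.6,) for x in (.18,.15,.12,.09,.06)])
E
```

```text
toolz [ 0.0335  0.1212 -0.9921] q [ -2.1  29.   55.6  96.8 -31.   73.1  51.7]
row [0.1557, -0.0057, 0.0205] spin 0.0009
row [0.2549, -0.0058, 0.0331] spin 0.0009
row [0.3541, -0.0059, 0.0456] spin 0.0009
row [0.4534, -0.006, 0.0581] spin 0.0009
row [0.5526, -0.0061, 0.0706] spin 0.0009
from [ 0.4867 -0.3867  0.1976] 79.93 clock 41.2 F [-0.1 -0.6  0.8]
tip [ 0.4854 -0.3913  0.2353]
```

Emit:
apply_moves:
  jaw: [1,1,1,1,1,1,1,1,1,1]
  translation:
    - [0.08,-0.006,0.01]
    - [0.155,-0.006,0.02]
    - [0.19,-0.006,0.025]
    - [0.22,-0.006,0.029]
    - [0.255,-0.006,0.033]
    - [0.29,-0.006,0.038]
    - [0.32,-0.006,0.042]
    - [0.354,-0.006,0.046]
    - [0.39,-0.006,0.05]
    - [0.42,-0.006,0.054]
  spin: [0,0,0,0,0,0,0,0,0,0]

```text
clock: 42.2
tcp_pos: [0.5076, -0.263, 0.1986]
orientation: [179.2, -7.1, 79.8]
force: [-0.5, -2.3, 1.9]
opening: 0.0006
grasp_force: 1.1
```

```bash
python3 - <<'E'
from h import *
tilt();
ts=[]
for th in (65,60,55,50,45,40,35,30):
    t=np.radians(th);r=.155
    ts.append(tw(.098-r*np.cos(t)+.007*np.sin(t)+.008,0,.091+r*np.sin(t)+.007*np.cos(t))+(79.8,))
trows(ts)
print('totex tip',(manip.read_state()['tcp_pos'][:2]-LT*np.array([.034,.12])-TC)@TX)
t=grab('top');np.save('t10.npy',t,allow_pickle=True)
E
```

```text
toolz [ 0.0363  0.1189 -0.9922] q [-19.   22.3  58.6 104.6 -27.7  68.5  39.3]
row [0.1805, -0.002, 0.0287] spin 0.0001
row [0.2188, -0.0024, 0.0526] spin 0.0001
row [0.2548, -0.0029, 0.0798] spin 0.0001
row [0.2884, -0.0034, 0.11] spin 0.0001
row [0.3191, -0.0039, 0.143] spin 0.0001
row [0.3469, -0.0045, 0.1785] spin 0.0001
row [0.3715, -0.0051, 0.2164] spin 0.0001
row [0.3927, -0.0057, 0.2562] spin 0.0001
from [ 0.5076 -0.263   0.1986] 79.83 clock 42.2 F [-0.5 -2.3  1.9]
tip [ 0.5062 -0.2675  0.2363]
totex tip 0.10167976948162086
```

Emit:
apply_moves:
  jaw: [1,1,1,1,1,1,1,1,1,1,1]
  translation:
    - [0.05,0,0.007]
    - [0.1,-0.001,0.014]
    - [0.14,-0.002,0.02]
    - [0.18,-0.002,0.029]
    - [0.219,-0.002,0.053]
    - [0.255,-0.003,0.08]
    - [0.288,-0.003,0.11]
    - [0.319,-0.004,0.143]
    - [0.347,-0.0045,0.178]
    - [0.371,-0.005,0.216]
    - [0.393,-0.006,0.256]
  spin: [0,0,0,0,0,0,0,0,0,0,0]

```text
clock: 43.35
tcp_pos: [0.5292, -0.1385, 0.1359]
orientation: [179.2, -7.1, 79.8]
force: [0.6, -1.0, 0.1]
opening: 0.0003
grasp_force: 0.5
```

```bash
python3 - <<'E'
from h import *
tilt();
ts=[]
for th in (25,20,15,10,7,4,2,0):
    t=np.radians(th);r=.155
    ts.append(tw(.098-r*np.cos(t)+.007*np.sin(t)+.008,0,.091+r*np.sin(t)+.007*np.cos(t))+(79.8,))
trows(ts)
E
```

```text
toolz [ 0.0363  0.1189 -0.9922] q [-31.5  22.4  56.6 112.8 -30.3  59.1  29.8]
row [0.018, -0.0002, 0.0384] spin 0.0001
row [0.032, -0.0009, 0.0813] spin 0.0001
row [0.0421, -0.0016, 0.1253] spin 0.0001
row [0.0484, -0.0022, 0.1699] spin 0.0001
row [0.0503, -0.0026, 0.1969] spin 0.0001
row [0.0508, -0.003, 0.224] spin 0.0001
row [0.0503, -0.0033, 0.2421] spin 0.0001
row [0.0492, -0.0036, 0.2601] spin 0.0001
from [ 0.5292 -0.1385  0.1359] 79.83 clock 43.35 F [ 0.6 -1.   0.1]
tip [ 0.5278 -0.143   0.1736]
```

Emit:
apply_moves:
  jaw: [1,1,1,1,1,1]
  translation:
    - [0.018,0,0.038]
    - [0.032,-0.001,0.081]
    - [0.042,-0.002,0.125]
    - [0.048,-0.002,0.16]
    - [0.05,-0.002,0.18]
    - [0.05,-0.002,0.18]
  spin: [0,0,0,0,0,0]

```text
clock: 43.95
tcp_pos: [0.5327, -0.1179, 0.0843]
orientation: [179.2, -7.1, 79.8]
force: [-0.5, -0.1, 0.3]
opening: 0.0002
grasp_force: 0.0
```

```bash
python3 - <<'E'
from h import *
s=manip.read_state();print(s['tcp_pos'],s['force'])
f=grab('scene');im=cv2.cvtColor(f['pixels'],cv2.COLOR_RGB2BGR)
c=cv2.resize(im[90:290,90:350],None,fx=3,fy=3,interpolation=cv2.INTER_CUBIC)
cv2.imwrite('pics/s11.png',c)
E
```

```text
[ 0.53266513 -0.11794629  0.08433828] [-0.52020327 -0.1492275   0.30735094]
```

View pics/s11.png

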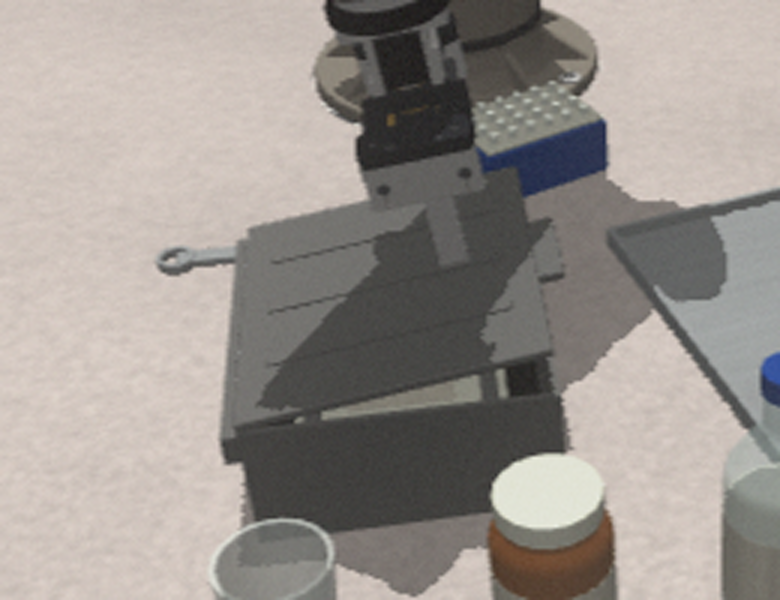

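The lid is nearly shut, about 9° open, with the finger on it. I'll press it down in small steps.

Emit:
apply_moves:
  jaw: [1,1,1,1,1,1]
  translation:
    - [0.001,0,0.012]
    - [0.001,0,0.024]
    - [0.001,-0.001,0.036]
    - [0,-0.001,0.048]
    - [0,-0.001,0.058]
    - [0,-0.001,0.064]
  spin: [0,0,0,0,0,0]

```text
clock: 44.6
tcp_pos: [0.5335, -0.1156, 0.0658]
orientation: [179.2, -7.1, 79.8]
force: [-0.5, -0.9, 0.5]
opening: 0.0005
grasp_force: 0.4
```

Emit:
apply_moves:
  jaw: [1,1,1]
  translation:
    - [0,0,0.004]
    - [0,0,0.008]
    - [0,0,0.008]
  spin: [0,0,0]

```text
clock: 44.9
tcp_pos: [0.5335, -0.1155, 0.0636]
orientation: [179.2, -7.1, 79.8]
force: [0.5, -1.0, 0.5]
opening: 0.0004
grasp_force: 0.1
```

Emit:
apply_moves:
  jaw: [1,1,1,1]
  translation:
    - [0,0,0.003]
    - [0,0,0.006]
    - [0,0,0.009]
    - [0,0,0.009]
  spin: [0,0,0,0]

```text
clock: 45.3
tcp_pos: [0.5338, -0.1153, 0.0614]
orientation: [179.1, -7.1, 79.8]
force: [-4.1, -0.9, 11.0]
opening: 0.0003
grasp_force: 5.3
```

```bash
python3 - <<'E'
from h import *
np.set_printoptions(precision=4,suppress=True)
s=manip.read_state();print(s['tcp_pos'],s['force'])
f=grab('scene');g=cv2.cvtColor(f['pixels'],cv2.COLOR_RGB2GRAY);cv2.imwrite('pics/s12.png',g)
# lid side edge (+y tote): free corner expected shut: outer-top z=.098
for th in (0,3,6,9):
    t=np.radians(th);x=.098-.2*np.cos(t)+.007*np.sin(t);z=.091+.2*np.sin(t)+.007*np.cos(t)
    print(th,proj(f,tw(x,.115,z)))
u=proj(f,tw(-.09,.115,.094));c=int(u[0]);print(c,[int(v) for v in g[int(u[1])-25:int(u[1])+20,c-4]])
c2=int(proj(f,tw(-.05,.115,.09))[0]);r2=int(proj(f,tw(-.05,.115,.09))[1]);print(c2,r2,[int(v) for v in g[r2-20:r2+20,c2]])
E
```

```text
[ 0.5338 -0.1153  0.0614] [-4.096  -0.8721 11.0154]
0 [276.8034 218.1086]
3 [276.182  213.7452]
6 [275.2609 209.3801]
9 [274.0368 205.0247]
270 [114, 115, 114, 116, 115, 112, 113, 117, 114, 115, 111, 113, 115, 117, 115, 114, 115, 113, 116, 112, 115, 114, 114, 110, 115, 82, 65, 69, 67, 62, 67, 64, 64, 64, 68, 67, 66, 64, 64, 66, 64, 67, 66, 67, 67]
249 224 [70, 69, 73, 72, 72, 75, 67, 73, 73, 73, 71, 68, 73, 72, 72, 72, 71, 73, 70, 64, 64, 61, 64, 62, 65, 61, 58, 62, 62, 64, 64, 64, 67, 63, 65, 64, 63, 61, 61, 64]
```

Emit:
apply_moves:
  jaw: [1,1,1,1,1,1,1]
  translation:
    - [0,0,-0.01]
    - [0,0,-0.05]
    - [0,0,-0.15]
    - [0,0,-0.3]
    - [0,0,-0.45]
    - [0,0,-0.6]
    - [0,0,-0.6]
  spin: [0,0,0,0,0,0,0]

```text
clock: 46.05
tcp_pos: [0.529, -0.1387, 0.2452]
orientation: [178.7, -7.2, 79.8]
force: [1.2, 0.4, -0.3]
opening: 0.0003
grasp_force: 0.0
```

```bash
python3 - <<'E'
from h import *
np.set_printoptions(precision=4,suppress=True)
s=manip.read_state();print(s['tcp_pos'],s['force'],s['clock'])
f=grab('scene');g=cv2.cvtColor(f['pixels'],cv2.COLOR_RGB2GRAY).astype(int);save(f,'s13.png')
g0=cv2.imread('pics/s11.png')
# columns across the +y side joint between lid and wall: look for bright/dark gap
for x in (-.08,-.04,0,.04):
    u=proj(f,tw(x,.115,.091)).astype(int); print(u,[int(v) for v in g[u[1]-10:u[1]+12,u[0]]])
# free corner (z=.098) vertical profile just left: bench -> lid
u=proj(f,tw(-.102,.115,.098)).astype(int);print(u,[int(v) for v in g[u[1]-12:u[1]+10,u[0]-3]])
t=np.load('top0.npy',allow_pickle=True).item();n=grab('top')
d=cv2.absdiff(t['pixels'],n['pixels']).max(2)
print('bystander diff', [(d[a:b,c:e]>40).mean().round(3) for a,b,c,e in ((100,140,305,342),(115,155,360,395),(135,170,418,455),(228,248,238,252))])
E
```

```text
[ 0.529  -0.1387  0.2452] [ 1.2432  0.4376 -0.2543] 46.05
[265 222] [114, 113, 113, 111, 111, 112, 114, 110, 84, 66, 67, 69, 68, 65, 63, 65, 65, 65, 65, 64, 64, 66]
[244 225] [109, 113, 112, 113, 114, 113, 110, 100, 66, 63, 67, 60, 65, 61, 64, 58, 60, 62, 64, 60, 59, 61]
[222 227] [71, 69, 68, 71, 68, 70, 67, 67, 75, 64, 58, 66, 59, 60, 62, 62, 57, 59, 60, 59, 59, 61]
[200 230] [69, 71, 70, 70, 72, 73, 71, 72, 68, 63, 62, 63, 61, 64, 60, 61, 60, 57, 59, 63, 63, 59]
[276 218] [107, 110, 112, 113, 113, 116, 116, 114, 113, 113, 113, 114, 114, 87, 66, 70, 72, 67, 65, 63, 65, 68]
bystander diff [np.float64(0.0), np.float64(0.0), np.float64(0.046), np.float64(0.0)]
```

```bash
python3 -c "
from h import *
print(job.job_done())"
```

```text
the job is handed in; nothing more can be done
None
```

I laid both wide cassettes label up, side by side in the tote, folded the lid shut, and handed the job in at about 46 s. The wash cassette, bottle and jar look unmoved; a slight image change near the beaker is probably the lid's shadow. Setting down the first cassette peaked at about 26 N before I eased off.

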